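# Check the plug-in pull gauges and take them out of their stand

## Robot

A 6-joint arm with a two-finger parallel gripper is mounted at the origin on a cart in front of the work surface, level with it; the furniture and walls round the work are solid. World frame = base frame: x ahead of the robot, y to its left, z up, the work surface at z = 0. Lengths are in m, angles in rad, forces in N, time in s.
With the tool pointing down it reaches from about 0.425 to 0.95 m from the base axis. Payload 3.5 kg.
Tool frame: the origin (TCP) lies midway between the tips of the shut fingers; the grasp point (between the pads) lies 19 mm behind it; z points along the fingers, y is the line along which they close (so a half turn about z gives the same grasp; the last joint's range is limited). The gripper opens to 85 mm and grips with 20 to 120 N. Pads are 22 mm wide; open, the fingers measure 114 mm over their backs; the gripper's body (76 mm by 85 mm) begins 54 mm behind the grasp point. The pads swing forward as they close: fully open they stand 13 mm farther back than shut.
Start: joints at [1.08, 0.286, 1.577, -0, 1.279, -0.15], TCP at [0.226, 0.636, 0.199] pointing down, gripper open.
Joint ranges: [-2.77, 2.77], [-0.9, 2.22], [0.21, 2.48], [-1.53, 4.67], [0.24, 2.81], [-2.84, 2.84]. Speed limits (rad/s): [2.79, 2.79, 3.14, 3.14, 3.14, 3.14].

## Interface

Orientations are given as a unit quaternion [x, y, z, w].
In Python, from plant import get_state, read_camera, ctrl gives the robot as it stands.
- The arm moves only by the shell command python3 -m crank 'ROWS' [FORCE]. ROWS is JSON, a list of rows, each a list of 3 entries, a list of its own where there are three numbers: the shift along the tool's x, y, z in mm, then the turn about the tool's z in degrees, then the closure in counts, from 0 (fully open) to 255 (shut). In form: [[[tx, ty, tz], yaw, claw], ...]. A call has 1 to 10 rows; each row is the pose to reach, as a shift and turn from the pose commanded when the call began, along the tool's axes at that moment; what a row does not reach only later rows make up. A row lasts 1/10 s, in which the tool goes at most 50 mm and 8.59 degrees, less where a joint would pass 70% of its speed; a pose out of reach is approached as far as the arm can. A call with a gripper value outside its range is refused whole. The fingers move at their own pace and stop on an object; FORCE is the grip in N (left out, the last holds). Time passes only in rows, so rows that repeat a pose let the fingers close. It gives the time, the measured TCP pose, the force, the opening and the grip force at its end, in the units of the state.
- get_state(): the state, without advancing time (a new reading comes with each control period).
- read_camera(name): name is "scene" or "side" or "wrist"; returns a dict with "frame" (420x560x3 uint8, blue, green, red), "range_z" (420x560 float32, m along the optical axis (not along the pixel's ray), 0 where there is no reading), "vfov" (degrees; the focal length in pixels is half the picture's height over the tangent of half this angle, whatever the lens; pixels are square), "cx", "cy" (the principal point, pixels), "k1" (the pictures are not rectified: a ray, as slopes to the right and down, at radius r is drawn at 1 + k1 r^2 times it, then the intrinsics apply), "origin" and "orientation" of the camera in the world. Camera axes: x right, y down, z forward; pixel columns grow to the right and rows downward; lengths in m; the calibration is good to about 2 mm. A picture is of the moment at which its call begins.
- ctrl.sign_off(): hands the job in; it is judged then, once.
The state is a dict: "time": time; "qpos": joint angles; "dq": joint speeds; "joint_efforts": joint torques, N m; "eef_pos": TCP position; "tcp_rot": TCP orientation; "contact_force": force on the tool from outside, world axes, zero at the start; "wrist_torque": the same for the moment, N m; "opening": opening from 0.0 (shut) to 1.0 (fully open); "finger_force": force on a finger pad.
Only numpy, scipy, OpenCV 4.12 (cv2) and the standard library are available. Lean on these libraries where they do the work, as an engineer would, in place of code of your own. Each camera call takes 0.05 s, during which the arm holds its last target. There are 200 camera calls.

## Task

Check every pull gauge in the stand, from the near bay to the far one: with the gauge latched in its bay, pull its knob out until it stands right over the brass marker, keep it there for a good three seconds, and let it run home. Once checked, press down the gauge's latch pad at its rear so that its tail pops up - never wrench it out against the latch - lift it out and stand it upright on the wooden board. Leave the markers where they are set, do not tip the spirit lamp over, and finish with all the gauges side by side on the board.

Things in the scene. Friction and masses are not known exactly. Their poses are not given: they have to be found in the camera images.
- stand: fixed grey checking stand set crosswise; own x from -135 to +104 mm, own y +-111 mm. Origin on the bench under the middle bay; own +x to the robot's left (world +y, within 0.15 rad), own +y towards the robot. Bays at own y = +80 (near), 0, -80 mm (far): floor 34 mm above the bench, side guides 12 mm high. Latch pads at the left end, knobs at the right
- board: loose plain wooden board, 145 (x) x 200 (y) x 12 mm, flat on the bench left of the stand, its long side (own y) pointing roughly towards the robot; origin at the centre of its underside, top 12 mm above that
- spirit_lamp: loose glass spirit lamp with black cap, 66 mm across, 63 mm high, standing at the back; origin under its centre, z up
- gauge_near: plug-in pull gauge (0.3 kg) of the bay nearest the robot; may be absent. Aluminium housing 80 (x) x 30 (y) x 46 (z) mm, a toe 16 mm wide and 6 mm thick standing out 11 mm at the foot of its rear (+x) face, a sprung slide with upright black knob at its front (-x) face. Origin at the centre of the housing's underside; axes along the stand's while seated
- centre_near (a point): centre of gauge_near's housing, 23 mm above its underside; grasp the housing across its 30 mm width (y), from above
- knob_near (a point): point in the knob of gauge_near's slide: upright post 14 mm across (18 mm cap), from 23 mm below this point to 16 mm above. At home 70 mm to the own -x of the housing's centre. Pulls straight out along the gauge's -x (robot's right), up to 65 mm; spring 2 N at home, 9 N at 65 mm; let go, it runs home
- mark_near (a point): middle of the top edge of the flat brass marker (3 mm thick, 26 mm wide) on the rail from the bay nearest the robot, under the knob's path, 5 mm below the knob's foot; axes as the stand's. Set anew each time, 22 to 46 mm out from the knob's home. Knob over marker: this point and knob_near have the same x in the stand's frame
- slide_near (a joint): how far the slide of gauge_near is pulled out, m: 0 home, 0.065 at its stop
- latch_near: sprung latch of the bay nearest the robot: a rocker whose hook, hidden behind the housing, holds the gauge's toe down; origin at its pivot
- pad_near (a point): top centre of that latch's black press pad, 26 (x) x 30 (y) mm, 44 mm beyond the housing's rear face, 26 mm above the bench. Push it straight down 12 to 14 mm (6 to 8 N; stop at 14.5 mm): the hook draws back and a sprung ejector tips the gauge's tail up 17 mm (0.2 rad, nose down); it stays up when the pad is let go, free to be lifted straight up off a 14 mm stud
- gauge_mid: plug-in pull gauge (0.3 kg) of the middle bay; may be absent. Aluminium housing 80 (x) x 30 (y) x 46 (z) mm, a toe 16 mm wide and 6 mm thick standing out 11 mm at the foot of its rear (+x) face, a sprung slide with upright black knob at its front (-x) face. Origin at the centre of the housing's underside; axes along the stand's while seated
- centre_mid (a point): centre of gauge_mid's housing, 23 mm above its underside; grasp the housing across its 30 mm width (y), from above
- knob_mid (a point): point in the knob of gauge_mid's slide: upright post 14 mm across (18 mm cap), from 23 mm below this point to 16 mm above. At home 70 mm to the own -x of the housing's centre. Pulls straight out along the gauge's -x (robot's right), up to 65 mm; spring 2 N at home, 9 N at 65 mm; let go, it runs home
- mark_mid (a point): middle of the top edge of the flat brass marker (3 mm thick, 26 mm wide) on the rail from the middle bay, under the knob's path, 5 mm below the knob's foot; axes as the stand's. Set anew each time, 22 to 46 mm out from the knob's home. Knob over marker: this point and knob_mid have the same x in the stand's frame
- slide_mid (a joint): how far the slide of gauge_mid is pulled out, m: 0 home, 0.065 at its stop
- latch_mid: sprung latch of the middle bay: a rocker whose hook, hidden behind the housing, holds the gauge's toe down; origin at its pivot
- pad_mid (a point): top centre of that latch's black press pad, 26 (x) x 30 (y) mm, 44 mm beyond the housing's rear face, 26 mm above the bench. Push it straight down 12 to 14 mm (6 to 8 N; stop at 14.5 mm): the hook draws back and a sprung ejector tips the gauge's tail up 17 mm (0.2 rad, nose down); it stays up when the pad is let go, free to be lifted straight up off a 14 mm stud
- gauge_far: plug-in pull gauge (0.3 kg) of the bay farthest from the robot; may be absent. Aluminium housing 80 (x) x 30 (y) x 46 (z) mm, a toe 16 mm wide and 6 mm thick standing out 11 mm at the foot of its rear (+x) face, a sprung slide with upright black knob at its front (-x) face. Origin at the centre of the housing's underside; axes along the stand's while seated
- centre_far (a point): centre of gauge_far's housing, 23 mm above its underside; grasp the housing across its 30 mm width (y), from above
- knob_far (a point): point in the knob of gauge_far's slide: upright post 14 mm across (18 mm cap), from 23 mm below this point to 16 mm above. At home 70 mm to the own -x of the housing's centre. Pulls straight out along the gauge's -x (robot's right), up to 65 mm; spring 2 N at home, 9 N at 65 mm; let go, it runs home
- mark_far (a point): middle of the top edge of the flat brass marker (3 mm thick, 26 mm wide) on the rail from the bay farthest from the robot, under the knob's path, 5 mm below the knob's foot; axes as the stand's. Set anew each time, 22 to 46 mm out from the knob's home. Knob over marker: this point and knob_far have the same x in the stand's frame
- slide_far (a joint): how far the slide of gauge_far is pulled out, m: 0 home, 0.065 at its stop
- latch_far: sprung latch of the bay farthest from the robot: a rocker whose hook, hidden behind the housing, holds the gauge's toe down; origin at its pivot
- pad_far (a point): top centre of that latch's black press pad, 26 (x) x 30 (y) mm, 44 mm beyond the housing's rear face, 26 mm above the bench. Push it straight down 12 to 14 mm (6 to 8 N; stop at 14.5 mm): the hook draws back and a sprung ejector tips the gauge's tail up 17 mm (0.2 rad, nose down); it stays up when the pad is let go, free to be lifted straight up off a 14 mm stud

How it is judged:
On the way, in this order (a step that is already met when the one before it is completed fails the run):
1. the gauge in the bay nearest the robot, still latched in its bay, is pulled until its knob stands over its marker (within 4 mm) and kept there for 2.5 s (x of knob_near in the frame of mark_near between -0.004 and 0.004 m and z of gauge_near in the frame of stand below 0.038 m and angle between gauge_near's own z axis and vertical below 0.06 rad), for 2.5 s.
2. the gauge in the middle bay, still latched in its bay, is pulled until its knob stands over its marker (within 4 mm) and kept there for 2.5 s (x of knob_mid in the frame of mark_mid between -0.004 and 0.004 m and z of gauge_mid in the frame of stand below 0.038 m and angle between gauge_mid's own z axis and vertical below 0.06 rad), for 2.5 s.
3. the gauge in the bay farthest from the robot, still latched in its bay, is pulled until its knob stands over its marker (within 4 mm) and kept there for 2.5 s (x of knob_far in the frame of mark_far between -0.004 and 0.004 m and z of gauge_far in the frame of stand below 0.038 m and angle between gauge_far's own z axis and vertical below 0.06 rad), for 2.5 s.
At the end, for the whole second after the job is handed in: every gauge present stands upright (within 0.08 rad) and at rest on the board's top, its housing's centre within 60 mm (x) and 90 mm (y) of the board's centre, its slide home (within 4 mm) (x of centre_near in the frame of board between -0.06 and 0.06 m and y of centre_near in the frame of board between -0.09 and 0.09 m and z of centre_near in the frame of board between 0.031 and 0.039 m and angle between each of gauge_near, gauge_mid, gauge_far's own z axis and vertical below 0.08 rad and value of joint each of slide_near, slide_mid, slide_far below 0.004 m and linear speed of each of gauge_near, gauge_mid, gauge_far below 0.02 m/s and x of centre_mid in the frame of board between -0.06 and 0.06 m and y of centre_mid in the frame of board between -0.09 and 0.09 m and z of centre_mid in the frame of board between 0.031 and 0.039 m and x of centre_far in the frame of board between -0.06 and 0.06 m and y of centre_far in the frame of board between -0.09 and 0.09 m and z of centre_far in the frame of board between 0.031 and 0.039 m); the robot touches nothing.
It fails at once if a gauge is wrenched against its latch (over 25 N on the hook) (contact force between latch_near and gauge_near above 25 N or contact force between latch_mid and gauge_mid above 25 N or contact force between latch_far and gauge_far above 25 N).
It fails at once if a marker is shifted (over 5 mm) (distance of any of mark_near, mark_mid, mark_far from where it was at the start of the episode above 0.005 m).
It fails at once if the spirit lamp is tipped over (angle between spirit_lamp's own z axis and vertical above 0.6 rad).
Of gauge_near, gauge_mid, gauge_far only 2 to 3 are there at a start; the rules pass over those that are not, and their reading is None.
At some moment in a run one of board may be knocked a few centimetres aside while the robot is not near it.
Once in a run the grip may slacken for a moment while it holds something.
It also fails if it takes over 210 s, if anything falls off the work surface, if the arm or the gripper's body presses on something with over 40 N, if the wrist force passes 120 N, or if a joint passes its speed limit or range.

## Working session

There is one attempt and no reset: what is moved stays moved. The work goes in short steps, Python scripts to look and compute and a shell command to move; the robot and the scene stay as the last step left them, time stands still between calls to the robot, and variables do not carry over. Pictures are saved under pics/ and viewed, at most 16 in all, crops included, and the job is handed in when it is done.

```bash
ls; mkdir -p pics
cat > h.py <<'E'
import numpy as np,cv2,pickle
from scipy.spatial.transform import Rotation as R
from plant import get_state, read_camera, ctrl
def snap(name,tag):
    d=read_camera(name); cv2.imwrite(f'pics/{tag}.png',d['frame']); pickle.dump(d,open(f'{tag}.pkl','wb')); return d
def load(tag): return pickle.load(open(f'{tag}.pkl','rb'))
def cloud(d,uv=None):
    h,w=d['range_z'].shape; f=h/2/np.tan(np.radians(d['vfov'])/2)
    if uv is None: v,u=np.mgrid[:h,:w]; uv=np.stack([u,v],-1).reshape(-1,2)
    uv=np.array(uv,float); K=np.array([[f,0,d['cx']],[0,f,d['cy']],[0,0,1]])
    n=cv2.undistortPoints(uv.reshape(-1,1,2),K,np.array([d['k1'],0,0,0.])).reshape(-1,2)
    return np.c_[n,np.ones(len(n))],uv
def pts(d,uv=None):
    n,uv=cloud(d,uv); z=d['range_z'][uv[:,1].round().astype(int),uv[:,0].round().astype(int)]
    p=n*z[:,None]; return R.from_quat(d['orientation']).apply(p)+d['origin'],z
def atz(d,uv,z):
    n,_=cloud(d,uv); r=R.from_quat(d['orientation']).apply(n); o=np.array(d['origin']); return o+r*((z-o[2])/r[:,2])[:,None]
E
python3 - <<'E'
from h import *
s=get_state(); print({k:np.round(v,3) for k,v in s.items()})
for c in ('scene','side','wrist'):
    d=snap(c,c+'0'); print(c,d['vfov'],d['k1'],np.round(d['origin'],3),np.round(R.from_quat(d['orientation']).as_matrix()[:,2],2))
E
```

```text
pics
{'time': np.float64(0.0), 'qpos': array([ 1.08 ,  0.287,  1.578,  0.   ,  1.279, -0.15 ]), 'dq': array([-0.001,  0.001,  0.001, -0.   ,  0.   , -0.   ]), 'joint_efforts': array([-1.0000e-03, -4.0598e+01, -2.9262e+01, -0.0000e+00,  6.0000e-03,
       -0.0000e+00]), 'eef_pos': array([0.225, 0.636, 0.198]), 'tcp_rot': array([ 0.17 ,  0.986, -0.001, -0.   ]), 'contact_force': array([-0.064,  0.031, -0.326]), 'wrist_torque': array([-0.027, -0.001, -0.023]), 'finger_force': np.float64(0.0), 'opening': np.float64(1.001)}
scene 44.91813669005785 0.0028026651856221606 [ 0.107 -0.387  0.786] [ 0.44  0.59 -0.68]
side 56.35753839047115 0.039334238575493306 [0.538 0.873 0.618] [ 0.05 -0.77 -0.64]
wrist 68.38184710171207 -0.03579723805969839 [0.147 0.664 0.371] [ 0.3  -0.11 -0.95]
```

View pics/scene0.png

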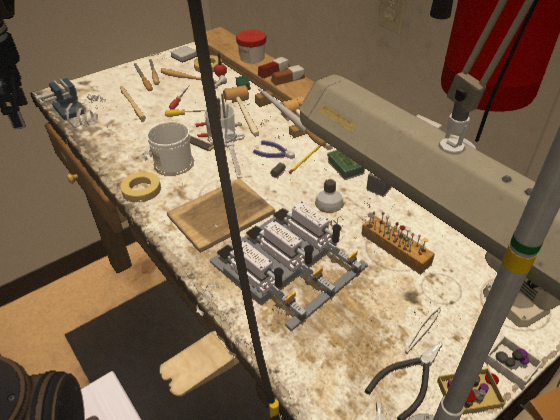

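View pics/side0.png

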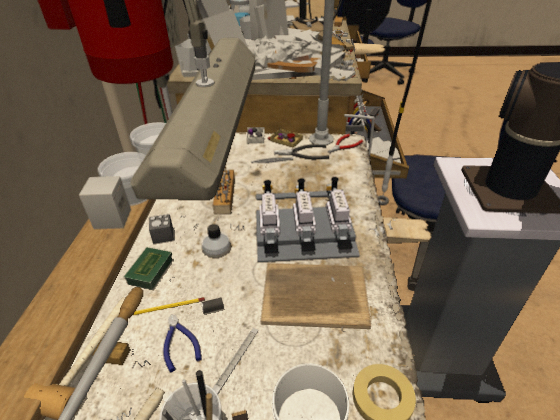

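Run:
```python
from h import *
a=cv2.imread('pics/scene0.png')[190:330,205:375]; cv2.imwrite('pics/c1.png',cv2.resize(a,None,fx=4.2,fy=4.2,interpolation=cv2.INTER_CUBIC))
a=cv2.imread('pics/side0.png')[170:335,195:375]; cv2.imwrite('pics/c2.png',cv2.resize(a,None,fx=3.6,fy=3.6,interpolation=cv2.INTER_CUBIC))
d=load('side0')
p,z=pts(d,[[257,259],[357,256],[263,325],[369,326],[371,270],[267,265],[215,236],[214,252]]);print(np.round(p,3))
```

```text
[[ 0.632  0.293  0.007]
 [ 0.417  0.269  0.003]
 [ 0.604  0.45  -0.001]
 [ 0.412  0.448  0.007]
 [ 0.391  0.305 -0.001]
 [ 0.609  0.312  0.01 ]
 [ 0.723  0.265  0.045]
 [ 0.725  0.285  0.016]]
```

View pics/c1.png

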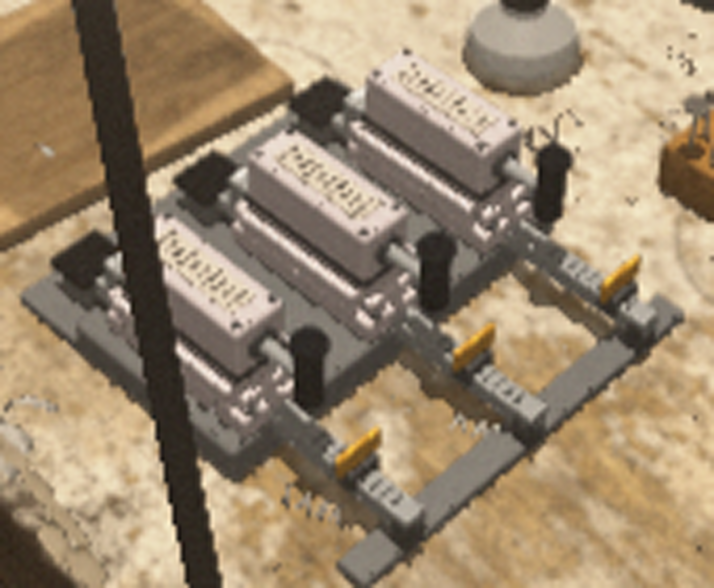

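View pics/c2.png

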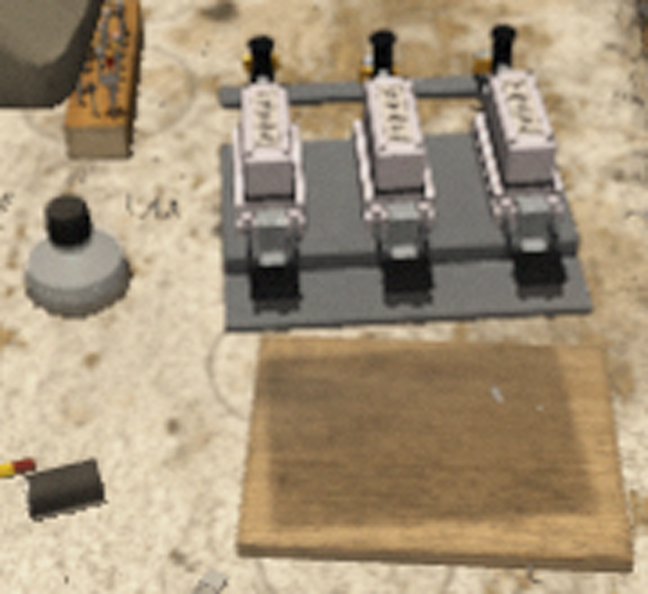

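```bash
cat > fit.py <<'E'
from h import *
def tops(d,lo=.072,hi=.088,box=((.35,.78),(-.1,.35))):
    p,z=pts(d); h,w=d['range_z'].shape
    m=(z>0)&(p[:,2]>lo)&(p[:,2]<hi)&(p[:,0]>box[0][0])&(p[:,0]<box[0][1])&(p[:,1]>box[1][0])&(p[:,1]<box[1][1])
    n,l,st,_=cv2.connectedComponentsWithStats(m.reshape(h,w).astype(np.uint8),connectivity=4); l=l.ravel()
    for i in range(1,n):
        if st[i,4]<120: continue
        q=p[l==i]; (c,s,a)=cv2.minAreaRect((q[:,:2]*1000).astype(np.float32)); print(st[i,4],np.round(c,1),np.round(s,1),round(a,1),'z',np.round(np.median(q[:,2])*1000,1),'med',np.round(q.mean(0)*1000,1))
E
python3 - <<'E'
from fit import *
for c in ('scene0','side0'):
    print(c); d=load(c); tops(d)
    p,z=pts(d); hsv=cv2.cvtColor(d['frame'],cv2.COLOR_BGR2HSV).reshape(-1,3)
    m=(hsv[:,1]>170)&(hsv[:,0]>12)&(hsv[:,0]<30)&(hsv[:,2]>90)&(z>0)&(p[:,2]>.015)&(p[:,2]<.09)&(p[:,0]>.38)&(p[:,0]<.68)&(abs(p[:,1])<.3)
    n,l,st,_=cv2.connectedComponentsWithStats(m.reshape(420,560).astype(np.uint8)); l=l.ravel()
    for i in range(1,n):
        q=p[l==i]*1000; print('brass',len(q),st[i,:4],q.mean(0).round(1),q.max(0).round(1),q.min(0).round(1))
E
```

```text
scene0
479 [612.1 184.2] [33.1 82. ] 5.8 z 80.4 med [609.8 182.4  79.7]
520 [532.9 175.2] [32.7 80.3] 5.3 z 80.3 med [531.1 172.   79.7]
482 [454.1 165.2] [31.8 80.5] 2.0 z 80.3 med [454.1 156.8  79.8]
brass 32 [348 252   9  10] [624.2  70.7  41.6] [636.3  72.5  47.9] [613.2  68.7  33.4]
brass 37 [313 268   9  10] [542.9  80.6  42.2] [554.6  83.6  48. ] [532.4  78.9  34.6]
brass 36 [285 293  10  10] [464.3  65.9  42.5] [476.7  68.   47.1] [453.8  63.6  36.2]
side0
318 [456.3 170.5] [29.8 81.5] 6.7 z 78.0 med [456.6 175.   77.7]
315 [535.2 180.7] [30.1 80.1] 7.1 z 78.1 med [535.1 185.   77.9]
315 [614.6 189.9] [29.9 82.6] 7.0 z 78.2 med [613.9 195.4  77.9]
brass 2 [263 187   1   2] [638.1  76.5  39.2] [638.4  78.4  42.1] [637.8  74.6  36.2]
brass 3 [271 186   1   3] [618.1  74.1  39.6] [618.2  74.6  43. ] [618.   73.3  36.7]
brass 12 [327 187   4   3] [474.   71.9  39.1] [477.9  74.2  43.6] [470.   70.1  35.1]
brass 6 [295 189   3   3] [555.7  86.2  41.5] [557.4  87.4  43.4] [552.3  84.6  38.3]
brass 2 [304 189   1   2] [535.1  83.9  41.5] [535.1  84.5  42.6] [535.   83.3  40.3]
```

Run:
```python
from h import *
d=load('side0')
p,z=pts(d,[[160,180],[180,190],[235,60],[245,100],[200,110],[325,60],[322,130],[412,110],[400,170],[391,200]]);print(np.round(p,2))
d=load('scene0')
p,z=pts(d,[[205,60],[233,200],[250,300],[318,100],[400,150],[540,240],[480,330],[535,100]]);print(np.round(p,2))
# all points above z .12 in work volume
for c in('side0','scene0'):
    d=load(c);p,z=pts(d); m=(z>0)&(p[:,2]>.11)&(p[:,2]<.6)&(p[:,0]>.15)&(p[:,0]<.75)&(p[:,1]>-.2)&(p[:,1]<.7); q=p[m]
    H,_,_=np.histogram2d(q[:,0],q[:,1],bins=[12,9],range=[[.15,.75],[-.2,.7]]);print(H.astype(int))
```

```text
[[ 0.78  0.34  0.24]
 [ 0.75  0.34  0.22]
 [ 0.73 -0.19  0.26]
 [ 0.73 -0.33  0.09]
 [ 0.75  0.14  0.28]
 [ 0.49 -0.25  0.24]
 [ 0.48 -0.25  0.03]
 [-0.35 -2.25 -0.82]
 [ 0.18 -0.37 -0.19]
 [ 0.01 -1.02 -0.83]]
[[ 0.28 -0.06  0.61]
 [ 0.29 -0.07  0.47]
 [ 0.28 -0.1   0.34]
 [ 0.72  0.29  0.25]
 [ 0.72  0.07  0.26]
 [ 0.48 -0.27  0.46]
 [ 0.47 -0.26  0.31]
 [ 1.03  0.01  0.27]]
[[   0    0    0    0    0    0    0    0    0]
 [   0    0    0    0    0    0    0    0    0]
 [ 211  308    0    0    0    0    0    0    0]
 [   0    0    0    0    0    0    0    0    0]
 [   0    0    0    0    0    0    0    0    0]
 [   0    0    0    0    0    0    0    0    0]
 [   0    0    0    0    0    0    0    0    0]
 [   0    0    0    0    0    0    0    0    0]
 [   0    0    0    0    0    0    0    0    0]
 [   0    0    0    0    0    0    0    0   10]
 [ 100  130  165  228  300  146    0    0  127]
 [ 383  475  634  802 1109 1399    0    0   22]]
[[   0    0    0    0    0    0    0  113    0]
 [   0    0    0    0    0    0    0  858  643]
 [ 810 2631    0    0    0    0    0  177  358]
 [   0    0    0    0    0    0    0    0    0]
 [   0    0    0    0    0    0    0    0    0]
 [   0    0    0    0    0    0    0    0    0]
 [   0    0    0    0    0    0    0    0    0]
 [   0    0    0    0    0    0    0    0    0]
 [   0    0    0    0    0    0    0    0    0]
 [   0    0    0    0    0    0    0    0    0]
 [1025 1179  961  790  675  113    0    0   23]
 [1821 2465 2064 1639 1348  352    0    0    3]]
```

Run:
```python
from h import *
Q=[]
for c in('side0','scene0'):
    d=load(c);p,z=pts(d); Q.append(p[(z>0)])
q=np.vstack(Q)
m=(q[:,2]>.1)&(q[:,2]<.45)&(q[:,0]>.6)&(q[:,0]<.95)&(q[:,1]>-.1)&(q[:,1]<.5); b=q[m]
for y in np.arange(-.1,.5,.05):
    r=[]
    for zz in np.arange(.1,.34,.03):
        s=b[(b[:,1]>=y)&(b[:,1]<y+.05)&(b[:,2]>=zz)&(b[:,2]<zz+.03)]
        r.append(f'{np.percentile(s[:,0],2):.3f}' if len(s)>5 else '-----')
    print(f'{y:.2f}',*r)
m=(q[:,2]>.02)&(q[:,0]>.15)&(q[:,0]<.38)&(q[:,1]>-.3)&(q[:,1]<.15)
b=q[m]
for zz in np.arange(.02,.75,.08):
    s=b[(b[:,2]>=zz)&(b[:,2]<zz+.08)]
    if len(s)>3: print(round(zz,2),len(s),s.min(0).round(3),s.max(0).round(3))
```

```text
-0.10 0.916 0.914 ----- 0.690 0.690 0.714 0.745 ----- -----
-0.05 0.915 0.914 ----- 0.690 0.690 0.714 0.747 0.752 0.755
0.00 0.917 0.914 ----- 0.691 0.690 0.714 0.746 0.750 0.753
0.05 0.917 ----- ----- 0.690 0.690 0.715 0.746 0.823 0.822
0.10 0.916 ----- ----- 0.691 0.690 0.715 0.750 0.843 0.841
0.15 0.918 0.931 ----- 0.690 0.690 0.715 ----- ----- -----
0.20 0.932 0.932 ----- 0.691 0.690 0.715 ----- ----- -----
0.25 ----- ----- ----- 0.690 0.691 0.716 ----- ----- -----
0.30 ----- ----- ----- 0.694 0.695 0.719 ----- ----- -----
0.35 ----- ----- ----- ----- ----- ----- ----- ----- -----
0.40 ----- ----- ----- ----- ----- ----- ----- ----- -----
0.45 ----- ----- ----- ----- ----- ----- ----- ----- -----
0.02 92 [ 0.274 -0.156  0.02 ] [ 0.287 -0.143  0.1  ]
0.1 268 [ 0.274 -0.149  0.101] [ 0.289 -0.121  0.18 ]
0.18 498 [ 0.275 -0.14   0.18 ] [ 0.289 -0.099  0.26 ]
0.26 560 [ 0.277 -0.112  0.26 ] [ 0.288 -0.082  0.34 ]
0.34 701 [ 0.277 -0.096  0.34 ] [ 0.289 -0.071  0.42 ]
0.42 715 [ 0.278 -0.084  0.42 ] [ 0.288 -0.065  0.5  ]
0.5 938 [ 0.278 -0.074  0.5  ] [ 0.288 -0.055  0.58 ]
0.58 1183 [ 0.278 -0.064  0.58 ] [ 0.288 -0.049  0.652]
```

```bash
cat >> h.py <<'E'
U=np.array([-np.sin(.12),np.cos(.12),0]);W=np.array([np.cos(.12),np.sin(.12),0])
def rel(p):
    "mm shift in tool axes (from measured pose) to world point p, and yaw error deg to heading .12"
    s=get_state();r=R.from_quat(s['tcp_rot']);y=r.as_matrix()[:,1]
    print('tool',np.round(r.inv().apply(np.array(p)-s['eef_pos'])*1000,1),'yaw',round(np.degrees(np.arctan2(y[1],y[0])-.12),2))
E
python3 -m crank '[[[-37,-32,0],7,0],[[-74,-64,0],14,0],[[-111,-96,0],21,0],[[-148,-128,0],28,0],[[-185,-160,0],35,0],[[-222,-192,0],42,0],[[-259,-224,0],49,0],[[-296,-256,0],56,0],[[-333,-288,0],63.6,0],[[-370,-320,0],63.6,0]]'
python3 -c "
from h import *
rel([.53,.10,.2])"
```

```text
time: 1.15
eef_pos: [0.4678, 0.209, 0.1991]
tcp_rot: [0.664, 0.747, 0.0, -0.0]
contact_force: [1.1, 0.1, -1.0]
opening: 1.001
finger_force: 0.0
tool [-115.6   49.    -0.9] yaw -0.13
```

```bash
python3 -m crank '[[[-40,17,0],0,0],[[-80,33,0],0,0],[[-115,49,0],0,0],[[-115,49,0],0,0],[[-115,49,0],0,0],[[-115,49,0],0,0]]'
python3 -c "
from h import *
d=snap('wrist','w1')
f=d['frame']; cv2.imwrite('pics/w1b.png',cv2.resize(f,(800,600),interpolation=cv2.INTER_CUBIC)); print(d['origin'])
from fit import *; tops(d)"
```

```text
time: 1.75
eef_pos: [0.5291, 0.1033, 0.1989]
tcp_rot: [0.663, 0.748, -0.0, -0.0]
contact_force: [0.6, 0.8, -0.4]
opening: 0.999
finger_force: 0.0
[0.51810612 0.18537392 0.37210268]
2886 [532.7 177.5] [29.7 80.6] 7.8 z 79.3 med [532.2 179.3  79.2]
2985 [611.4 187.9] [30.6 79.3] 7.2 z 79.2 med [610.  189.3  79. ]
2993 [453.  167.7] [30.8 79.3] 7.1 z 79.4 med [453.8 169.7  79.2]
```

View pics/w1b.png

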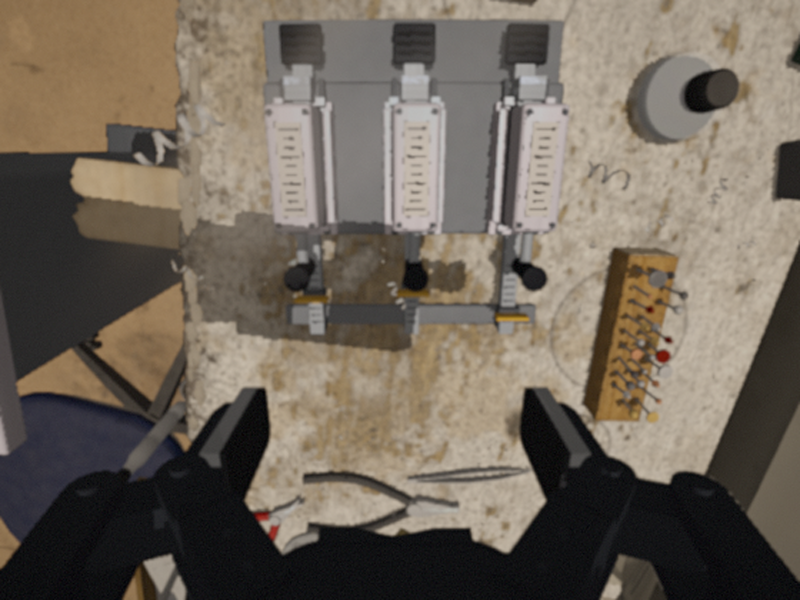

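Run:
```python
from h import *
d=load('w1'); p,z=pts(d); f=d['frame']; hsv=cv2.cvtColor(f,cv2.COLOR_BGR2HSV).reshape(-1,3)
C=np.array([.5324,.1777,0])
def st(q): return np.c_[(q-C)@U,-(q-C)@W,q[:,2]]*1000
v,u=np.mgrid[:420,:560]; v=v.ravel();u=u.ravel()
m=(hsv[:,1]>150)&(hsv[:,0]>12)&(hsv[:,0]<30)&(hsv[:,2]>90)&(v>195)&(v<230)&(u>195)&(u<380)
n,l,stt,_=cv2.connectedComponentsWithStats(m.reshape(420,560).astype(np.uint8)); l=l.ravel()
for i in range(1,n):
    k=np.where(l==i)[0]
    if len(k)<10: continue
    uv=np.c_[u[k],v[k]]; print('brass',len(k),stt[i,:4],'at z47',st(atz(d,uv,.047)).mean(0).round(1),'depth',st(p[k]).mean(0).round(1),st(p[k]).max(0).round(1),st(p[k]).min(0).round(1))
s=st(p)
for y in (80,0,-80):
    k=(z>0)&(abs(s[:,1]-y)<15)&(s[:,0]<-50)&(s[:,0]>-95)&(s[:,2]>60)
    t=s[k]; print('knob',len(t),'zmax',np.percentile(t[:,2],[50,95]).round(1)); t=t[t[:,2]>np.percentile(t[:,2],95)-6]
    print('  ',cv2.minEnclosingCircle(t[:,:2].astype(np.float32)),t.mean(0).round(1))
    h=(z>0)&(abs(s[:,1]-y)<18)&(abs(s[:,0])<50)&(s[:,2]>75); t=s[h]; print('  housing',np.percentile(t,[1,99],axis=0).round(1).tolist())
```

```text
brass 53 [279 204  21   4] at z47 [-92.8   0.5  47. ] depth [-94.2   0.4  42.5] [-93.4  10.5  45.5] [-95.8 -11.8  37.2]
brass 61 [206 208  23   4] at z47 [-97.7  80.1  47. ] depth [-99.1  81.   42.8] [-98.4  92.3  46. ] [-100.6   67.3   37.4]
brass 77 [347 220  23   5] at z47 [-112.2  -77.3   47. ] depth [-112.5  -77.5   46.2] [  9.3  13.3 372.1] [-116.   -92.    35.7]
knob 8770 zmax [299.  317.9]
   ((-64.33169555664062, 78.13790893554688), 8.443784713745117) [-61.6  76.7 316. ]
  housing [[-38.9, 65.1, 75.9], [38.6, 94.4, 81.6]]
knob 6245 zmax [313.5 323.2]
   ((-58.394195556640625, -0.05503273010253906), 15.397790908813477) [-56.   -4.7 320.6]
  housing [[-38.8, -14.5, 76.1], [38.9, 14.7, 81.5]]
knob 463 zmax [86.9 88.9]
   ((-70.3040542602539, -79.38754272460938), 9.225235939025879) [-69.5 -79.2  87.7]
  housing [[-37.9, -93.8, 75.8], [39.5, -64.9, 81.5]]
```

```bash
python3 -c "
from h import *
rel([.4625,.0987,.12]); rel([.4625,.0987,.056])"
```

```text
tool [  3.1 -66.6  79. ] yaw 0.08
tool [  3.1 -66.6 143. ] yaw 0.08
```

```bash
python3 -m crank '[[[3,-33,0],0,120],[[3,-67,0],0,120],[[3,-67,40],0,120],[[3,-67,80],0,120],[[3,-67,105],0,120],[[3,-67,125],0,120],[[3,-67,143],0,120],[[3,-67,143],0,120],[[3,-67,143],0,120]]' 40
python3 -c "
from h import *
rel([.4625,.0987,.056]); d=snap('wrist','w2')"
```

```text
time: 2.7
eef_pos: [0.4626, 0.0984, 0.0565]
tcp_rot: [0.663, 0.749, -0.0, -0.0]
contact_force: [0.2, -0.7, -0.1]
opening: 0.527
finger_force: 0.0
tool [ 0.3 -0.   0.5] yaw 0.09
```

View pics/w2.png

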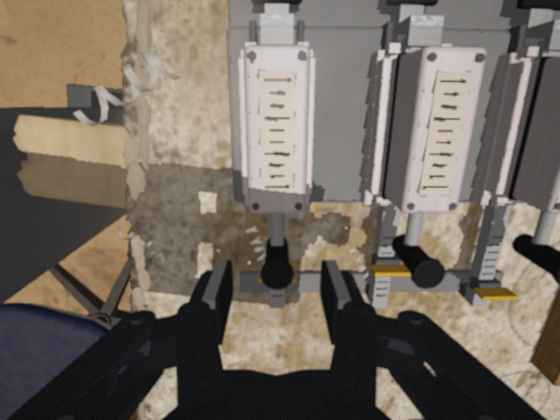

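```bash
python3 -m crank '[[[0,0,0],0,255],[[0,0,0],0,255],[[0,0,0],0,255],[[0,0,0],0,255],[[0,0,0],0,255],[[0,0,0],0,255]]' 40
python3 - <<'E'
from h import *
d=snap('scene','s2'); d2=snap('wrist','w3')
a=cv2.resize(d['frame'][190:330,205:375],None,fx=3,fy=3,interpolation=cv2.INTER_CUBIC)
b=d2['frame'][150:390,150:430]; b=cv2.resize(b,None,fx=a.shape[0]/b.shape[0],fy=a.shape[0]/b.shape[0])
c=np.hstack([a,b])[:,:800]; print(c.shape); cv2.imwrite('pics/g1.png',c[:, :800])
E
```

```text
time: 3.35
eef_pos: [0.4631, 0.0975, 0.0564]
tcp_rot: [0.663, 0.748, 0.0, 0.0]
contact_force: [0.1, -0.1, 0.3]
opening: 0.004
finger_force: 0.5
(420, 800, 3)
```

View pics/g1.png

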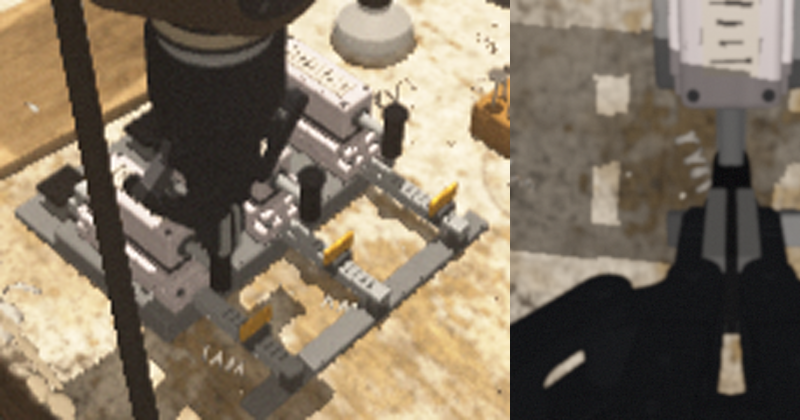

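Run:
```python
from h import *
d=load('w3'); a=d['frame'][215:335,215:345]; a=cv2.convertScaleAbs(a,alpha=2.5,beta=20); a=cv2.resize(a,None,fx=3.6,fy=3.6,interpolation=cv2.INTER_CUBIC)
e=load('s2'); b=e['frame'][225:300,245:315]; b=cv2.resize(cv2.convertScaleAbs(b,alpha=2,beta=10),(330,432)); cv2.imwrite('pics/g2.png',np.hstack([a[:432],b]))
p,z=pts(d); P=p.reshape(420,560,3); C=np.array([.5324,.1777,0])
for v in range(225,330,8):
    q=P[v,277]-C; print(v,np.round([(q@U)*1000,-q@W*1000,q[2]*1000],0), end=' | ')
```

```text
225 [-51.  79.  66.] | 233 [-56.  79.  67.] | 241 [-61.  79.  67.] | 249 [-64.  79.  72.] | 257 [-61.  79.  87.] | 265 [-59.  79.  99.] | 273 [-59.  79. 106.] | 281 [-60.  79. 112.] | 289 [-59.  79. 120.] | 297 [-59.  79. 125.] | 305 [-63.  79. 124.] | 313 [-67.  79. 124.] | 321 [-71.  79. 125.] | 329 [-76.  79. 123.] |
```

View pics/g2.png

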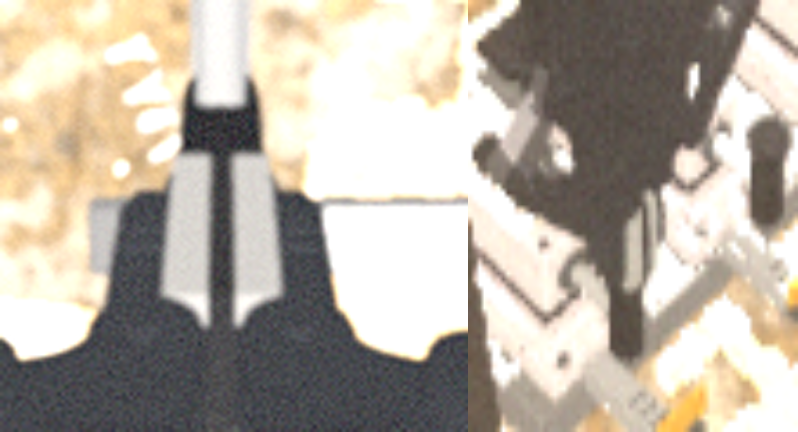

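```bash
python3 -m crank '[[[-4,0,0],0,255],[[-8,0,0],0,255],[[-10,0,0],0,255],[[-10,0,0],0,255]]'
python3 - <<'E'
from h import *
d=snap('wrist','w4');e=snap('scene','s4'); a=d['frame'][215:335,215:345]; a=cv2.convertScaleAbs(a,alpha=2.5,beta=20); a=cv2.resize(a,None,fx=3.6,fy=3.6,interpolation=cv2.INTER_CUBIC)
b=e['frame'][225:300,245:315]; b=cv2.resize(cv2.convertScaleAbs(b,alpha=2,beta=10),(330,432)); cv2.imwrite('pics/g3.png',np.hstack([a[:432],b]))
E
```

```text
time: 3.85
eef_pos: [0.4642, 0.0871, 0.0563]
tcp_rot: [0.664, 0.748, -0.0, 0.0]
contact_force: [-0.3, -0.7, 1.0]
opening: 0.004
finger_force: 0.7
```

View pics/g3.png

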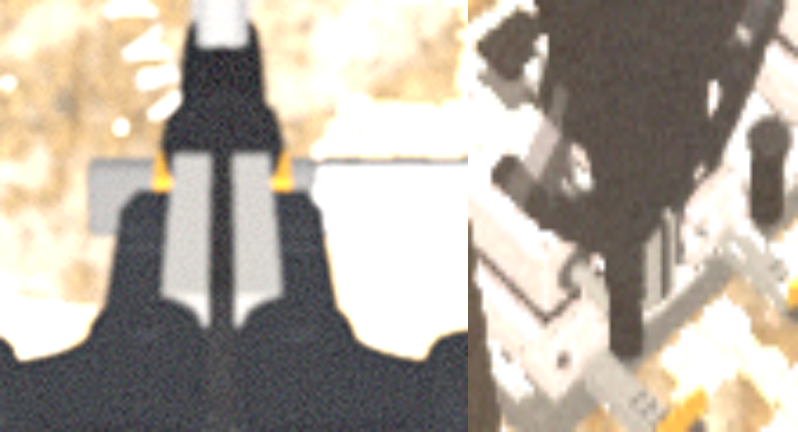

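Run:
```python
from h import *
C=np.array([.5324,.1777,0])
for t in('w3','w4'):
    d=load(t); p,z=pts(d); P=p.reshape(420,560,3)
    for u in (268,277,285):
        print(t,u)
        for v in range(220,300,5):
            q=P[v,u]-C; print(v,np.round([(q@U)*1000,-q@W*1000,q[2]*1000],0), end=' | ')
        print()
print(get_state()['qpos'], get_state()['eef_pos'])
```

```text
w3 268
220 [-63.  85.  26.] | 225 [-67.  85.  26.] | 230 [-71.  86.  25.] | 235 [-86.  86.  -2.] | 240 [-66.  85.  54.] | 245 [-66.  85.  63.] | 250 [-66.  84.  69.] | 255 [-65.  84.  76.] | 260 [-59.  84.  93.] | 265 [-59.  84.  99.] | 270 [-60.  83. 103.] | 275 [-60.  83. 108.] | 280 [-60.  83. 112.] | 285 [-60.  83. 116.] | 290 [-59.  83. 120.] | 295 [-59.  83. 124.] | 
w3 277
220 [-48.  79.  67.] | 225 [-51.  79.  66.] | 230 [-54.  79.  67.] | 235 [-57.  79.  67.] | 240 [-61.  79.  65.] | 245 [-63.  79.  68.] | 250 [-63.  79.  74.] | 255 [-64.  79.  79.] | 260 [-60.  79.  93.] | 265 [-59.  79.  99.] | 270 [-60.  79. 102.] | 275 [-60.  79. 106.] | 280 [-60.  79. 111.] | 285 [-60.  79. 115.] | 290 [-59.  79. 121.] | 295 [-59.  79. 124.] | 
w3 285
220 [-74.  73.  -2.] | 225 [-78.  73.  -2.] | 230 [-82.  73.  -1.] | 235 [-87.  73.  -2.] | 240 [-66.  74.  55.] | 245 [-66.  74.  62.] | 250 [-66.  75.  69.] | 255 [-65.  75.  76.] | 260 [-60.  75.  92.] | 265 [-60.  75.  98.] | 270 [-60.  76. 103.] | 275 [-60.  76. 108.] | 280 [-60.  76. 111.] | 285 [-59.  76. 117.] | 290 [-59.  76. 121.
[... 589 characters left out ...]
9.] | 260 [-70.  79.  92.] | 265 [-70.  79.  98.] | 270 [-70.  79. 102.] | 275 [-70.  79. 108.] | 280 [-70.  79. 112.] | 285 [-70.  79. 116.] | 290 [-70.  79. 119.] | 295 [-70.  79. 123.] | 
w4 285
220 [-74.  74.  25.] | 225 [-66.  75.  56.] | 230 [-66.  75.  64.] | 235 [-65.  75.  73.] | 240 [-63.  75.  84.] | 245 [-65.  75.  87.] | 250 [-66.  75.  89.] | 255 [  1.  80. 229.] | 260 [-70.  75.  93.] | 265 [-70.  76.  98.] | 270 [-70.  76. 102.] | 275 [-70.  76. 107.] | 280 [-70.  76. 112.] | 285 [-70.  76. 116.] | 290 [-70.  76. 119.] | 295 [-70.  76. 123.] | 
[-2.91621744e-02  1.01576308e-02  2.17222113e+00 -9.20999633e-04
  9.58950933e-01 -1.48600624e-01] [0.4642146  0.08718933 0.05630242]
```

Run:
```python
from h import *
C=np.array([.5324,.1777,0])
d=load('s4'); p,z=pts(d); P=p.reshape(420,560,3)
for u in (278,282,284,286,288,290):
    print(u)
    for v in range(250,292,3):
        q=P[v,u]-C; print(v,np.round([(q@U)*1000,-q@W*1000,q[2]*1000],0), end=' | ')
    print()
d=snap('side','sd4'); a=d['frame'][140:300,230:400]; a=cv2.resize(cv2.convertScaleAbs(a,alpha=1.6,beta=10),None,fx=3.6,fy=3.6,interpolation=cv2.INTER_CUBIC); cv2.imwrite('pics/g4.png',a)
```

```text
278
250 [-93.  98. 174.] | 253 [-92.  97. 166.] | 256 [-89.  94. 153.] | 259 [-86.  91. 141.] | 262 [-89.  94. 138.] | 265 [-94.  99. 138.] | 268 [-87.  93. 120.] | 271 [-86.  92. 111.] | 274 [-85.  92. 102.] | 277 [-77.  84.  80.] | 280 [-76.  83.  70.] | 283 [-76.  84.  62.] | 286 [-75.  83.  53.] | 289 [-65.  74.  27.] | 
282
250 [-99.  95. 176.] | 253 [-99.  94. 169.] | 256 [-99.  94. 161.] | 259 [-100.   96.  156.] | 262 [-94.  90. 139.] | 265 [-94.  90. 131.] | 268 [-89.  85. 115.] | 271 [-89.  85. 107.] | 274 [-89.  86. 100.] | 277 [-90.  87.  93.] | 280 [-50.  49.  19.] | 283 [-52.  50.  13.] | 286 [-52.  51.   4.] | 289 [-55.  54.   0.] | 
284
250 [-98.  89. 171.] | 253 [-99.  90. 165.] | 256 [-100.   91.  159.] | 259 [-94.  85. 143.] | 262 [-93.  84. 133.] | 265 [-93.  85. 127.] | 268 [-93.  85. 119.] | 271 [-93.  84. 110.] | 274 [-95.  87. 106.] | 277 [-93.  85.  95.] | 280 [-53.  46.  20.] | 283 [-53.  46.   9.] | 286 [-53.  46.   2.] | 289 [-56.  49.  -3.] | 
286
250 [-98.  84. 167.] | 253 [-98.  84. 160.] | 256 [-89.  76. 140.] | 259 [-90.  77. 133.] | 262 [-91.  78. 12
[... 166 characters left out ...]
 286 [-54.  42.  -2.] | 289 [-61.  48.   0.] | 
288
250 [-92.  74. 155.] | 253 [-94.  76. 150.] | 256 [-94.  75. 142.] | 259 [-94.  76. 136.] | 262 [-92.  74. 124.] | 265 [-93.  74. 118.] | 268 [-93.  75. 111.] | 271 [-93.  75. 103.] | 274 [-93.  75.  94.] | 277 [-53.  34.  18.] | 280 [-53.  34.   9.] | 283 [-52.  34.  -1.] | 286 [-59.  41.   1.] | 289 [-64.  46.   2.] | 
290
250 [-97.  74. 159.] | 253 [-94.  70. 146.] | 256 [-94.  71. 139.] | 259 [-95.  72. 134.] | 262 [-88.  65. 114.] | 265 [-88.  65. 106.] | 268 [-88.  65.  99.] | 271 [-47.  23.  23.] | 274 [-52.  28.  22.] | 277 [-53.  29.  14.] | 280 [-54.  30.   6.] | 283 [-57.  33.   2.] | 286 [-62.  39.   3.] | 289 [-65.  42.  -2.] |
```

View pics/g4.png

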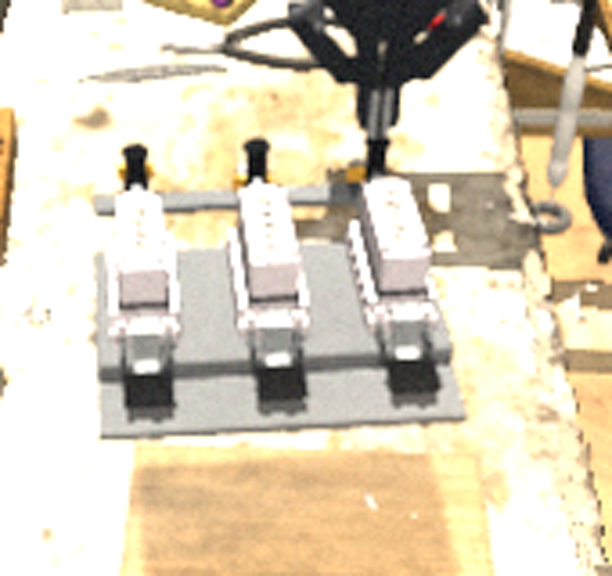

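```bash
python3 -m crank '[[[0,0,-5],0,120],[[0,0,-5],0,120],[[0,0,-5],0,120],[[5,0,-5],0,120],[[10.5,0,-5],0,120],[[10.5,0,5],0,120],[[10.5,0,15],0,120],[[10.5,0,24],0,120],[[10.5,0,33],0,120],[[10.5,0,33],0,120]]' 40
python3 -m crank '[[[0,0,0],0,255],[[0,0,0],0,255],[[0,0,0],0,255],[[0,0,0],0,255],[[0,0,0],0,255]]' 40
```

```text
time: 5.0
eef_pos: [0.4612, 0.0979, 0.0212]
tcp_rot: [0.664, 0.748, -0.001, -0.001]
contact_force: [-0.3, 1.0, -0.1]
opening: 0.525
finger_force: 0.0
time: 5.5
eef_pos: [0.4633, 0.098, 0.0237]
tcp_rot: [0.663, 0.748, 0.0, 0.0]
contact_force: [0.8, -0.5, 1.2]
opening: 0.149
finger_force: 38.9
```

```bash
python3 -m crank '[[[-5,0,0],0,255],[[-10,0,0],0,255],[[-15,0,0],0,255],[[-20,0,0],0,255],[[-25,0,0],0,255],[[-29.7,0,0],0,255],[[-29.7,0,0],0,255],[[-29.7,0,0],0,255]]' 40
python3 - <<'E'
from h import *
C=np.array([.5324,.1777,0])
s=get_state(); print((s['eef_pos']-np.array([.4633,.098,0]))@U)
d=snap('scene','s5');w=snap('wrist','w5')
p,z=pts(w); P=p.reshape(420,560,3)
for v in range(215,290,4):
    q=P[v,277]-C; print(v,np.round([(q@U)*1000,-q@W*1000,q[2]*1000],0), end=' | ')
b=cv2.resize(cv2.convertScaleAbs(d['frame'][235:320,250:330],alpha=1.5,beta=10),(400,425),interpolation=cv2.INTER_CUBIC)
a=cv2.resize(cv2.convertScaleAbs(w['frame'][205:290,237:317],alpha=1.5,beta=10),(400,425),interpolation=cv2.INTER_CUBIC); cv2.imwrite('pics/g5.png',np.hstack([a,b]))
E
```

```text
time: 6.3
eef_pos: [0.4662, 0.0687, 0.0231]
tcp_rot: [0.664, 0.748, 0.0, -0.0]
contact_force: [0.4, 5.5, -0.5]
opening: 0.152
finger_force: 39.0
-0.02948732861313809
215 [-63.  80.  66.] | 219 [-65.  80.  66.] | 223 [-67.  80.  66.] | 227 [-69.  80.  66.] | 231 [-71.  80.  66.] | 235 [-73.  80.  66.] | 239 [-75.  80.  65.] | 243 [-77.  80.  66.] | 247 [-79.  80.  66.] | 251 [-81.  80.  66.] | 255 [-83.  80.  66.] | 259 [-85.  80.  65.] | 263 [-87.  80.  65.] | 267 [-90.  80.  65.] | 271 [-92.  80.  65.] | 275 [-92.  80.  68.] | 279 [-93.  80.  71.] | 283 [-93.  80.  74.] | 287 [-93.  80.  77.] |
```

View pics/g5.png

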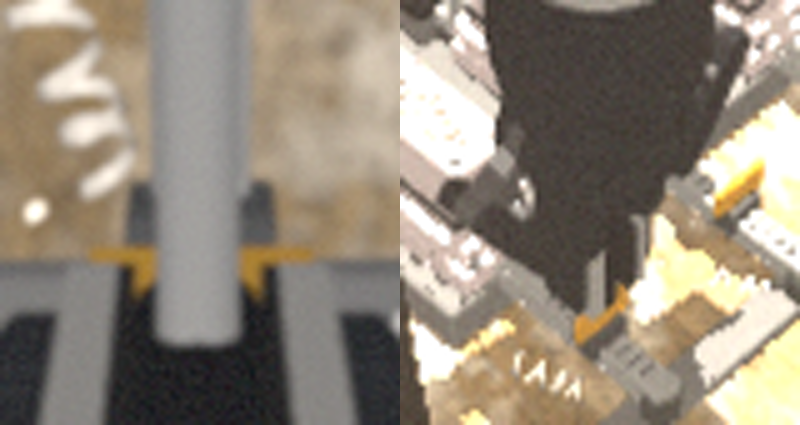

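```bash
H='[[[0,0,0],0,255],[[0,0,0],0,255],[[0,0,0],0,255],[[0,0,0],0,255],[[0,0,0],0,255],[[0,0,0],0,255],[[0,0,0],0,255],[[0,0,0],0,255],[[0,0,0],0,255],[[0,0,0],0,255]]'
for i in 1 2 3; do python3 -m crank '[[[0,0,0],0,255],[[0,0,0],0,255],[[0,0,0],0,255],[[0,0,0],0,255],[[0,0,0],0,255],[[0,0,0],0,255],[[0,0,0],0,255],[[0,0,0],0,255],[[0,0,0],0,255],[[0,0,0],0,255]]' | grep -E 'time|eef|cont|opening'; done
python3 - <<'E'
from h import *
C=np.array([.5324,.1777,0]); w=snap('wrist','w6')
P=pts(w)[0].reshape(420,560,3)
for v in range(271,290,4):
    q=P[v,277]-C; print(v,np.round([(q@U)*1000,-q@W*1000,q[2]*1000],0), end=' | ')
E
```

```text
time: 7.4
eef_pos: [0.4662, 0.0689, 0.0231]
contact_force: [0.6, 5.4, -0.1]
opening: 0.149
time: 8.4
eef_pos: [0.4662, 0.0689, 0.0231]
contact_force: [0.2, 5.6, -0.5]
opening: 0.151
time: 9.4
eef_pos: [0.4662, 0.0689, 0.0231]
contact_force: [0.6, 4.2, 0.0]
opening: 0.151
271 [-92.  80.  65.] | 275 [-93.  80.  67.] | 279 [-93.  80.  70.] | 283 [-93.  80.  74.] | 287 [-92.  80.  78.] |
```

```bash
python3 -m crank '[[[0,0,0],0,255],[[0,0,0],0,255],[[0,0,0],0,255],[[6,0,0],0,255],[[12,0,0],0,255],[[18,0,0],0,255],[[24,0,0],0,255],[[29.7,0,0],0,255],[[29.7,0,0],0,120],[[29.7,0,0],0,120]]' | grep -E 'time|eef|cont|opening'
python3 -m crank '[[[0,0,0],0,120],[[0,0,-25],0,120],[[0,0,-50],0,120],[[0,40,-50],0,120],[[0,80,-50],0,120],[[0,80,-50],0,120],[[0,80,-30],0,120],[[0,80,-12],0,120],[[0,80,0],0,120],[[0,80,0],0,120]]' | grep -E 'time|eef|cont|opening'
python3 - <<'E'
from h import *
rel([.4633+.0794,.098+.0096,.0225]); snap('wrist','w7')
E
```

```text
time: 10.45
eef_pos: [0.4625, 0.0979, 0.0228]
contact_force: [-0.5, 0.7, 0.7]
opening: 0.48
time: 11.45
eef_pos: [0.5397, 0.1073, 0.0208]
contact_force: [-0.5, 0.9, -0.1]
opening: 0.53
tool [-0.1  3.  -1.7] yaw -0.01
```

View pics/w7.png

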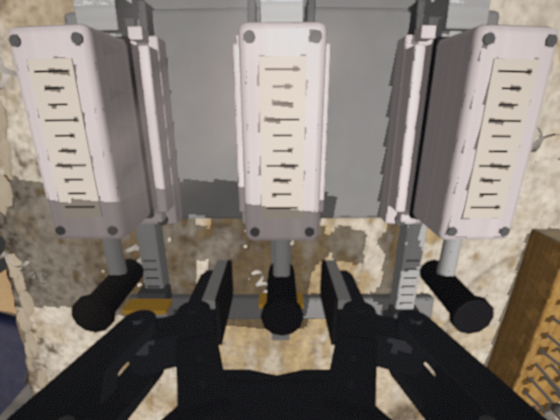

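```bash
python3 -m crank '[[[0,2,0],0,120],[[0,2,0],0,255],[[0,2,0],0,255],[[0,2,0],0,255],[[0,2,0],0,255],[[0,2,0],0,255],[[0,2,0],0,255]]' 40 
python3 -m crank '[[[-5,0,0],0,255],[[-10,0,0],0,255],[[-15,0,0],0,255],[[-20,0,0],0,255],[[-25.2,0,0],0,255],[[-25.2,0,0],0,255],[[-25.2,0,0],0,255]]' 40
python3 - <<'E'
from h import *
C=np.array([.5324,.1777,0]); w=snap('wrist','w8')
P=pts(w)[0].reshape(420,560,3)
for v in range(263,300,4):
    q=P[v,280]-C; print(v,np.round([(q@U)*1000,-q@W*1000,q[2]*1000],0), end=' | ')
E
```

```text
time: 12.2
eef_pos: [0.5448, 0.1078, 0.0241]
tcp_rot: [0.663, 0.748, 0.0, 0.0]
contact_force: [-0.8, -0.7, 5.5]
opening: 0.146
finger_force: 39.2
time: 12.9
eef_pos: [0.5482, 0.083, 0.0236]
tcp_rot: [0.664, 0.748, 0.001, 0.001]
contact_force: [1.9, 6.1, 3.4]
opening: 0.153
finger_force: 39.1
263 [-83.  -5.  65.] | 267 [-85.  -5.  66.] | 271 [-88.  -5.  65.] | 275 [-89.  -5.  67.] | 279 [-88.  -5.  71.] | 283 [-89.  -5.  74.] | 287 [-88.  -5.  78.] | 291 [-87.  -5.  83.] | 295 [-86.  -5.  87.] | 299 [-89.  -5.  87.] |
```

Run:
```python
from h import *
C=np.array([.5324,.1777,0]); w=load('w8')
P=pts(w)[0].reshape(420,560,3)
for u in range(268,288,2):
    q=P[276:288,u].mean(0)-C; print(u,np.round([(q@U)*1000,-q@W*1000,q[2]*1000],1))
v=load('w1'); print(w['origin'])
hsv=cv2.cvtColor(w['frame'],cv2.COLOR_BGR2HSV); m=cv2.inRange(hsv,(12,150,90),(30,255,255)); k=np.argwhere(m[240:300,230:330])+[240,230]
q=P[k[:,0],k[:,1]]-C; q=np.c_[q@U,-q@W,q[:,2]]*1000; print(len(q),np.percentile(q,[5,50,95],axis=0).round(1))
```

```text
268 [-89.4   0.8  71.7]
270 [-89.   -0.2  72.3]
272 [-88.6  -1.1  73. ]
274 [-88.5  -2.   73.2]
276 [-88.1  -2.9  73.8]
278 [-88.2  -3.8  73.7]
280 [-88.4  -4.7  73.3]
282 [-88.7  -5.7  72.9]
284 [-88.8  -6.6  72.7]
286 [-89.9  -7.6  70.9]
[0.53680666 0.16492961 0.1968513 ]
120 [[-94.5 -12.1  33. ]
 [-93.9   3.2  36.2]
 [-93.4  11.   41.3]]
```

```bash
for i in 1 2 3; do python3 -m crank '[[[0,-0.5,0],0,255],[[0,-0.5,0],0,255],[[0,-0.5,0],0,255],[[0,-0.5,0],0,255],[[0,-0.5,0],0,255],[[0,-0.5,0],0,255],[[0,-0.5,0],0,255],[[0,-0.5,0],0,255],[[0,-0.5,0],0,255],[[0,-0.5,0],0,255]]' | grep -E 'time|eef|cont|opening'; done
python3 -m crank '[[[0,0,0],0,255],[[0,0,0],0,255],[[0,0,0],0,255],[[6,0,0],0,255],[[12,0,0],0,255],[[18,0,0],0,255],[[25,0,0],0,255],[[25,0,0],0,255],[[25,0,0],0,120],[[25,0,0],0,120]]' | grep -E 'time|eef|cont|opening'
python3 -c "
from h import *
rel([.4633+.1584,.098+.0195,.0225])"
```

```text
time: 13.95
eef_pos: [0.5479, 0.0832, 0.0236]
contact_force: [2.4, 5.3, 4.1]
opening: 0.154
time: 14.95
eef_pos: [0.5475, 0.0831, 0.0236]
contact_force: [3.2, 5.1, 4.3]
opening: 0.15
time: 15.95
eef_pos: [0.5471, 0.083, 0.0236]
contact_force: [1.9, 5.3, 3.1]
opening: 0.149
time: 16.95
eef_pos: [0.5405, 0.107, 0.0216]
contact_force: [-0.5, 0.7, 0.5]
opening: 0.484
tool [ 0.6 81.9 -1.4] yaw 0.06
```

```bash
python3 -m crank '[[[0,0,-25],0,120],[[0,0,-46],0,120],[[0,27,-46],0,120],[[0,54,-46],0,120],[[0,81,-46],0,120],[[0,81,-46],0,120],[[0,81,-30],0,120],[[0,81,-15],0,120],[[0,81,-1],0,120],[[0,81,-1],0,120]]' | grep -E 'time|eef|cont|opening'
python3 - <<'E'
from h import *
rel([.4633+.1584,.098+.0195,.0225]); w=snap('wrist','w9')
C=np.array([.5324,.1777,0]);P=pts(w)[0].reshape(420,560,3)
for u in range(262,296,3):
  for v in (250,255,260,265):
    q=P[v,u]-C; print(u,np.round([(q@U)*1000,-q@W*1000,q[2]*1000],0),end=' ')
  print()
E
```

```text
time: 17.95
eef_pos: [0.6195, 0.117, 0.0201]
contact_force: [-0.7, 0.2, 0.3]
opening: 0.526
tool [ 0.3  2.3 -2.4] yaw -0.0
262 [-82. -68.  -2.] 262 [-85. -68.  -1.] 262 [-89. -68.  -1.] 262 [-93. -68.  -1.] 
265 [-82. -70.  -1.] 265 [-85. -70.  -1.] 265 [-90. -70.  -2.] 265 [-93. -70.  -2.] 
268 [-81. -72.  -1.] 268 [-85. -72.  -1.] 268 [-89. -72.  -1.] 268 [-93. -72.  -2.] 
271 [-68. -75.  27.] 271 [-72. -75.  26.] 271 [-75. -75.  27.] 271 [-65. -75.  50.] 
274 [-50. -77.  65.] 274 [-52. -77.  65.] 274 [-55. -77.  64.] 274 [-57. -77.  65.] 
277 [-49. -79.  67.] 277 [-51. -79.  67.] 277 [-54. -79.  66.] 277 [-57. -79.  66.] 
280 [-49. -80.  66.] 280 [-51. -80.  67.] 280 [-54. -80.  67.] 280 [-57. -80.  66.] 
283 [-50. -81.  65.] 283 [-52. -81.  66.] 283 [-54. -81.  66.] 283 [-57. -81.  66.] 
286 [-50. -83.  65.] 286 [-52. -83.  65.] 286 [-55. -83.  65.] 286 [-58. -83.  65.] 
289 [-50. -84.  64.] 289 [-53. -84.  64.] 289 [-56. -84.  62.] 289 [-59. -84.  62.] 
292 [-81. -89.  -1.] 292 [-85. -89.  -1.] 292 [-89. -89.  -2.] 292 [-93. -89.  -1.] 
295 [-81. -91.  -1.] 295 [-85. -91.  -1.] 295 [-89. -91.  -2.] 295 [-93. -91.  -1.]
```

```bash
python3 -m crank '[[[0,0.7,-1.5],0,120],[[0,0.7,-1.5],0,255],[[0,0.7,-1.5],0,255],[[0,0.7,-1.5],0,255],[[0,0.7,-1.5],0,255],[[0,0.7,-1.5],0,255],[[0,0.7,-1.5],0,255]]' 40  | grep -E 'time|eef|cont|opening'
python3 -m crank '[[[-6,0,0],0,255],[[-12,0,0],0,255],[[-18,0,0],0,255],[[-24,0,0],0,255],[[-30,0,0],0,255],[[-36,0,0],0,255],[[-43.7,0,0],0,255],[[-43.7,0,0],0,255],[[-43.7,0,0],0,255]]' 40
python3 - <<'E'
from h import *
C=np.array([.5324,.1777,0]); w=snap('wrist','w10')
P=pts(w)[0].reshape(420,560,3)
for u in range(266,292,2):
    q=P[276:288,u].mean(0)-C; print(u,np.round([(q@U)*1000,-q@W*1000,q[2]*1000],1))
hsv=cv2.cvtColor(w['frame'],cv2.COLOR_BGR2HSV); m=cv2.inRange(hsv,(12,150,90),(30,255,255)); k=np.argwhere(m[240:300,230:330])+[240,230]
q=P[k[:,0],k[:,1]]-C; q=np.c_[q@U,-q@W,q[:,2]]*1000; print(len(q),np.percentile(q,[5,50,95],axis=0).round(1))
E
```

```text
time: 18.7
eef_pos: [0.6243, 0.1172, 0.0267]
contact_force: [-2.2, -1.1, 6.7]
opening: 0.15
time: 19.6
eef_pos: [0.6301, 0.0746, 0.0259]
tcp_rot: [0.664, 0.748, 0.002, 0.0]
contact_force: [2.1, 7.0, 3.2]
opening: 0.15
finger_force: 38.9
266 [-108.2  -78.5   73. ]
268 [-107.1  -79.5   74.9]
270 [-106.5  -80.5   75.9]
272 [-106.2  -81.4   76.3]
274 [-106.1  -82.3   76.5]
276 [-105.6  -83.2   77.3]
278 [-105.9  -84.1   76.9]
280 [-106.3  -85.    76.2]
282 [-106.3  -85.9   76.2]
284 [-106.7  -86.9   75.5]
286 [-107.5  -87.8   74.3]
288 [-108.5  -88.8   72.5]
290 [-108.7  -89.8   72.2]
74 [[-114.1  -92.    32.8]
 [-113.7  -76.3   35. ]
 [-113.3  -69.    37.3]]
```

```bash
python3 -m crank '[[[-1.9,-1,0],0,255],[[-1.9,-2,0],0,255],[[-1.9,-2,0],0,255],[[-1.9,-2,0],0,255],[[-1.9,-2,0],0,255]]' | grep -E 'time|eef|cont|opening'
cat > kn.py <<'E'
from h import *
C=np.array([.5324,.1777,0]); w=snap('wrist','wk')
P=pts(w)[0].reshape(420,560,3)
for u in range(266,292,4):
    q=P[276:288,u].mean(0)-C; print(u,np.round([(q@U)*1000,-q@W*1000,q[2]*1000],1),end=' ')
hsv=cv2.cvtColor(w['frame'],cv2.COLOR_BGR2HSV); m=cv2.inRange(hsv,(12,150,90),(30,255,255)); k=np.argwhere(m[240:300,230:330])+[240,230]
q=P[k[:,0],k[:,1]]-C; q=np.c_[q@U,-q@W,q[:,2]]*1000; print(len(q),np.percentile(q,[5,50,95],axis=0).round(1))
E
python3 kn.py
```

```text
time: 20.15
eef_pos: [0.6286, 0.0728, 0.0259]
contact_force: [1.9, 7.5, 2.4]
opening: 0.146
266 [-109.8  -76.7   73. ] 270 [-108.1  -78.7   75.8] 274 [-107.6  -80.5   76.6] 278 [-107.3  -82.3   77.1] 282 [-107.9  -84.1   76.1] 286 [-109.1  -86.    74.1] 290 [-110.3  -88.    72.3] 131 [[-114.3  -91.9   33.4]
 [-113.8  -75.2   36.6]
 [-113.3  -68.7   39.6]]
```

```bash
for i in 1 2 3; do python3 -m crank '[[[-0.3,0,0],0,255],[[-0.3,0,0],0,255],[[-0.3,0,0],0,255],[[-0.3,0,0],0,255],[[-0.3,0,0],0,255],[[-0.3,0,0],0,255],[[-0.3,0,0],0,255],[[-0.3,0,0],0,255],[[-0.3,0,0],0,255],[[-0.3,0,0],0,255]]' | grep -E 'time|eef|cont|opening'; done
python3 kn.py
python3 -m crank '[[[0,0,0],0,255],[[0,0,0],0,255],[[8,0,0],0,255],[[16,0,0],0,255],[[24,0,0],0,255],[[32,0,0],0,255],[[40,0,0],0,255],[[45.5,0,0],0,255],[[45.5,0,0],0,120],[[45.5,0,0],0,120]]' | grep -E 'time|eef|cont|opening'
python3 -m crank '[[[0,0,0],0,120],[[0,0,-25],0,120],[[0,0,-50],0,120],[[0,0,-75],0,120],[[0,-40,-80],0,120],[[0,-80,-80],0,120],[[0,-80,-80],0,120]]' | grep -E 'time|eef|cont|opening'
```

```text
time: 21.2
eef_pos: [0.6286, 0.0725, 0.0259]
contact_force: [2.2, 7.5, 2.8]
opening: 0.148
time: 22.2
eef_pos: [0.6286, 0.0723, 0.0258]
contact_force: [1.6, 7.2, 1.5]
opening: 0.148
time: 23.2
eef_pos: [0.6287, 0.072, 0.0259]
contact_force: [2.6, 7.9, 1.9]
opening: 0.148
266 [-110.5  -76.8   73.2] 270 [-109.1  -78.7   75.5] 274 [-108.5  -80.5   76.5] 278 [-108.3  -82.3   76.9] 282 [-108.7  -84.1   76.1] 286 [-109.9  -86.    74.2] 290 [-111.1  -88.    72.4] 159 [[-114.2  -91.8   34. ]
 [-113.7  -75.3   37.8]
 [-113.2  -68.8   41.8]]
time: 24.25
eef_pos: [0.6207, 0.1151, 0.0242]
contact_force: [-0.9, -0.4, 0.2]
opening: 0.481
time: 24.95
eef_pos: [0.5358, 0.1059, 0.1024]
contact_force: [0.2, 0.6, -1.9]
opening: 0.525
```

```bash
python3 -c "
from h import *
rel([.4437,.2546,.06])"
```

```text
tool [158.7 -73.2  43.1] yaw 0.0
```

```bash
python3 -m crank '[[[40,-20,0],0,255],[[80,-40,0],0,255],[[120,-55,0],0,255],[[159,-72,0],0,255],[[159,-72,20],0,255],[[159,-72,43],0,255],[[159,-72,43],0,255],[[159,-72,43],0,255],[[159,-72,43],0,255],[[159,-72,43],0,255]]'
python3 - <<'E'
from h import *
rel([.4437,.2546,.06]); w=snap('wrist','w11'); d=snap('side','sd11'); a=cv2.resize(d['frame'][170:335,230:400],None,fx=2.5,fy=2.5); b=w['frame'][:412,100:460]; cv2.imwrite('pics/g6.png',np.hstack([a[:412],b]))
E
```

```text
time: 25.95
eef_pos: [0.4534, 0.2557, 0.0641]
tcp_rot: [0.664, 0.748, 0.001, 0.001]
contact_force: [-0.1, 0.7, 0.1]
opening: 0.001
finger_force: 0.0
tool [ 0.1 -9.7  4. ] yaw -0.04
```

View pics/g6.png

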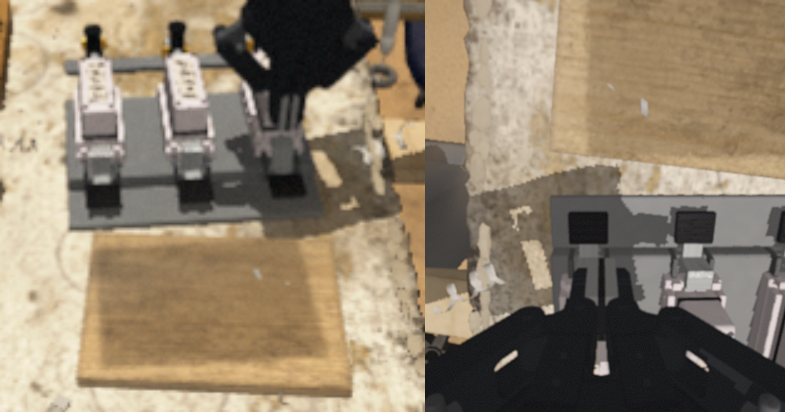

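```bash
python3 -m crank '[[[0,0,0],0,255],[[0,0,0],0,255],[[0,0,0],0,255],[[0,0,0],0,255],[[0,0,0],0,255]]' >/dev/null; python3 -c "
from h import *
rel([.4437,.2546,.06]); print(get_state()['qpos'],get_state()['joint_efforts'])"
```

```text
tool [-0.1 -8.4  2.7] yaw 0.0
[ 3.19270226e-01  1.04160855e-01  2.05914735e+00 -2.88638173e-05
  9.78373759e-01  1.99279865e-01] [-5.46808951e-03 -2.92149979e+01 -2.50415897e+01 -3.11869280e-04
  4.87317629e-04  2.01037420e-05]
```

```bash
python3 -m crank '[[[0,-8,2],0,255],[[0,-8,2],0,255],[[0,-8,2],0,255],[[0,-8,2],0,255],[[0,-8,2],0,255]]' >/dev/null; python3 -c "
from h import *
rel([.4437,.2546,.06]); w=snap('wrist','w12')
P=pts(w)[0].reshape(420,560,3); C=np.array([.5324,.1777,0])
hsv=cv2.cvtColor(w['frame'],cv2.COLOR_BGR2HSV); m=(P[...,2]>.018)&(P[...,2]<.034)&(hsv[...,2]<60)
n,l,st,c=cv2.connectedComponentsWithStats(m.astype(np.uint8))
for i in range(1,n):
  if st[i,4]>150:
    q=P[l==i]-C; q=np.c_[q@U,-q@W,q[:,2]]*1000; print(st[i],np.percentile(q,[3,50,97],axis=0).round(0).tolist())
"
```

```text
tool [-0.1 -0.6  0.8] yaw -0.0
[ 255  213   41   33 1315] [[74.0, 66.0, 22.0], [86.0, 80.0, 25.0], [97.0, 94.0, 26.0]]
[ 362  213   42   33 1254] [[74.0, -12.0, 22.0], [86.0, 2.0, 24.0], [97.0, 15.0, 26.0]]
[ 465  213   46   33 1239] [[74.0, -91.0, 21.0], [86.0, -77.0, 24.0], [97.0, -65.0, 26.0]]
```

```bash
python3 -m crank '[[[0,0,20],0,255],[[0,0,40],0,255],[[0,0,55],0,255],[[0,0,63],0,255],[[0,0,63],0,255],[[0,0,63],0,255]]' | grep -E 'eef|cont'; python3 -m crank '[[[0,0,4],0,255],[[0,0,7],0,255],[[0,0,7],0,255],[[0,0,7],0,255],[[0,0,7],0,255]]' | grep -E 'eef|cont'
```

```text
eef_pos: [0.4446, 0.2549, -0.0018]
contact_force: [0.4, -0.1, 0.4]
eef_pos: [0.4452, 0.2554, -0.0084]
contact_force: [1.7, 3.1, 3.9]
```

```bash
python3 -m crank '[[[0,0,3],0,255],[[0,0,6],0,255],[[0,0,8],0,255],[[0,0,8],0,255],[[0,0,8],0,255]]' | grep -E 'eef|cont'; python3 -m crank '[[[0,0,2],0,255],[[0,0,4],0,255],[[0,0,4],0,255],[[0,0,4],0,255]]' | grep -E 'eef|cont'
python3 - <<'E'
from h import *
d=snap('scene','s12');from fit import *;tops(d,.07,.11)
d=snap('side','sd12');tops(d,.07,.11)
E
```

```text
eef_pos: [0.4451, 0.2563, -0.0163]
contact_force: [-0.0, 6.4, 6.1]
eef_pos: [0.4452, 0.2564, -0.0197]
contact_force: [-2.0, 6.5, 8.7]
512 [612.7 183.6] [33.4 82.5] 6.0 z 80.1 med [609.8 181.5  79.2]
166 [490.9 258.9] [29.  25.1] 8.8 z 96.4 med [491.3 253.1  94.4]
554 [532.8 175.2] [31.4 82.6] 8.6 z 80.1 med [530.8 172.7  79.3]
187 [432.7 245.9] [27.6 37.9] 61.1 z 93.5 med [435.5 242.3  92.4]
206 [402.  248.8] [38.6 26.9] 5.0 z 99.8 med [397.8 243.9  95. ]
630 [454.  156.5] [30.8 78.8] 8.0 z 85.3 med [453.3 151.8  85.1]
327 [535.4 181.4] [29.7 80. ] 7.8 z 78.0 med [535.4 186.5  77.6]
323 [615. 189.] [29.8 84.7] 7.8 z 78.1 med [614.2 195.8  77.8]
537 [432.9 262.7] [99.2 28.6] 12.1 z 94.4 med [426.6 266.   92.8]
201 [490.1 264.1] [34.7 25.8] 5.3 z 96.5 med [491.8 270.   93.1]
```

```bash
python3 -m crank '[[[0,0,-40],0,255],[[0,0,-55],0,255],[[0,40,-55],0,255],[[0,80,-55],0,255],[[0,80,-55],0,255],[[0,80,-55],0,255],[[0,80,-55],0,255],[[0,80,-55],0,255]]' | grep -E 'eef|cont'
python3 - <<'E'
from h import *
rel([.5231,.2642,-.0005])
d=snap('scene','s13');from fit import *;tops(d,.07,.11)
E
```

```text
eef_pos: [0.5217, 0.2639, 0.0329]
contact_force: [-0.0, -0.9, 0.3]
tool [ 0.1  1.5 33.4] yaw 0.03
169 [515.5 258.4] [19.6 39.9] 85.8 z 88.7 med [517.7 255.4  89.3]
504 [613.3 184.6] [34.1 82. ] 8.0 z 80.2 med [609.9 181.6  79.2]
550 [533. 176.] [31.6 84.1] 8.0 z 80.2 med [530.9 172.5  79.3]
624 [453.9 157.3] [31.3 76.9] 7.6 z 85.0 med [453.3 151.8  85.2]
```

```bash
python3 -m crank '[[[0,1,20],0,255],[[0,1,34],0,255],[[0,1,40],0,255],[[0,1,45],0,255],[[0,1,50],0,255],[[0,1,54],0,255],[[0,1,54],0,255],[[0,1,54],0,255],[[0,1,54],0,255]]' | grep -E 'eef|cont'
python3 - <<'E'
from h import *
d=snap('scene','s14');from fit import *;tops(d,.07,.11)
E
```

```text
eef_pos: [0.5236, 0.2654, -0.0192]
contact_force: [-6.5, 2.5, 7.3]
418 [536.6 260.3] [35.2 96.4] 89.9 z 93.5 med [539.9 255.7  92.5]
513 [612.2 184.6] [33.4 81.7] 6.1 z 80.1 med [609.8 181.6  79. ]
674 [534.1 169.4] [31.6 84.1] 8.4 z 85.2 med [530.5 166.7  85. ]
626 [454.2 157.2] [31.5 78.9] 9.2 z 85.1 med [453.4 151.9  85.1]
```

Middle popped too. Far next.

```bash
python3 -m crank '[[[0,0,-40],0,255],[[0,0,-55],0,255],[[0,40,-55],0,255],[[0,80,-55],0,255],[[0,80,-55],0,255],[[0,80,-55],0,255],[[0,80,-55],0,255],[[0,80,-55],0,255]]' | grep -E 'eef|cont'
python3 - <<'E'
from h import *
rel([.6025,.2737,-.0195])
E
```

```text
eef_pos: [0.6027, 0.2739, 0.0344]
contact_force: [-0.0, -0.2, -0.2]
tool [-0.2 -0.2 53.9] yaw 0.02
```

```bash
python3 -m crank '[[[0,0,20],0,255],[[0,0,34],0,255],[[0,0,40],0,255],[[0,0,45],0,255],[[0,0,50],0,255],[[0,0,55.5],0,255],[[0,0,55.5],0,255],[[0,0,55.5],0,255],[[0,0,55.5],0,255]]' | grep -E 'eef|cont'; python3 -m crank '[[[0,0,-40],0,255],[[0,0,-80],0,255],[[0,0,-110],0,0],[[-20,-40,-120],0,0],[[-40,-80,-120],0,0],[[-60,-120,-120],0,0],[[-80,-160,-120],0,0],[[-80,-160,-120],0,0],[[-80,-160,-120],0,0]]' | grep -E 'time|eef|cont'
python3 - <<'E'
from h import *
rel([.46,.17,.08])
d=snap('scene','s15');from fit import *;tops(d,.07,.11)
w=snap('wrist','w15'); tops(w,.07,.11); cv2.imwrite('pics/w15.png',w['frame'])
d=snap('side','sd15')
p,z=pts(d); hsv=cv2.cvtColor(d['frame'],cv2.COLOR_BGR2HSV).reshape(-1,3)
for x in (d,w):
  p,z=pts(x); hsv=cv2.cvtColor(x['frame'],cv2.COLOR_BGR2HSV).reshape(-1,3)
  m=(z>0)&(p[:,2]>.0075)&(p[:,2]<.018)&(p[:,1]>.25)&(p[:,1]<.52)&(p[:,0]>.33)&(p[:,0]<.7)&(hsv[:,1]>70)
  q=p[m]; M=np.zeros((420,560),np.uint8); M.ravel()[m]=1
  n,l,st,_=cv2.connectedComponentsWithStats(M); i=1+st[1:,4].argmax(); q=p[l.ravel()==i]; print(st[i],cv2.minAreaRect((q[:,:2]*1000).astype(np.float32)),q[:,2].mean())
E
```

```text
eef_pos: [0.6034, 0.2752, -0.0192]
contact_force: [-5.1, 2.1, 6.6]
time: 33.6
eef_pos: [0.4546, 0.175, 0.0996]
contact_force: [-0.0, 0.1, -0.3]
tool [-5.6  4.7 19.6] yaw -0.04
629 [614.  177.5] [34.3 82.9] 6.4 z 84.8 med [609.3 176.1  84.6]
677 [534.1 168.5] [31.8 81.5] 8.9 z 85.2 med [530.5 166.7  84.9]
626 [454.2 156.7] [31.2 78. ] 7.5 z 85.3 med [453.3 151.9  85.1]
4451 [532.8 172.7] [30.5 82.1] 8.0 z 87.8 med [528.3 187.3  86.5]
4784 [453.8 162.4] [30.1 82.8] 7.0 z 87.6 med [452.8 170.8  86.7]
5868 [612.  181.2] [31.5 83.4] 7.4 z 84.9 med [606.6 188.9  84.5]
203 [619.1 112.6] [16.2  9.7] 41.4 z 75.0 med [618.3 113.8  75.4]
438 [462.8  90. ] [17.7 17.5] 79.9 z 79.4 med [462.6  92.4  78.3]
163 [539.   97.5] [ 7.3 15.8] 30.6 z 78.9 med [538.5  99.5  77.9]
[ 261  263  110   64 6075] ((509.23797607421875, 377.1814880371094), (147.0858154296875, 200.755126953125), 89.95447540283203) 0.01008771834200659
[  235     0   269    75 14930] ((508.75189208984375, 317.72442626953125), (203.85009765625, 52.80018997192383), 7.75624942779541) 0.010498183872074003
```

View pics/w15.png

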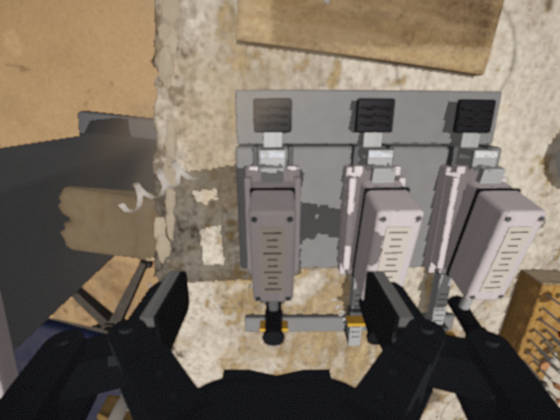

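```bash
python3 -m crank '[[[0,0,0],0,90],[[0,0,0],0,90],[[0,0,0],0,90]]' | grep eef; python3 -c "
from h import *
rel([.4546,.1642,.02])"
```

```text
eef_pos: [0.4552, 0.1757, 0.0992]
tool [-11.3  -1.9  79.2] yaw 0.02
```

```bash
python3 -m crank '[[[-11,-1,20],0,90],[[-11,-1,40],0,90],[[-11,-1,60],0,90],[[-11,-1,77],0,90],[[-11,-1,77],0,90],[[-11,-1,77],0,90]]' | grep -E 'eef|cont'; python3 -m crank '[[[0,0,0],0,255],[[0,0,0],0,255],[[0,0,0],0,255],[[0,0,0],0,255],[[0,0,0],0,255]]' 50
```

```text
eef_pos: [0.4551, 0.1645, 0.0223]
contact_force: [0.1, 0.8, -0.8]
time: 35.15
eef_pos: [0.4561, 0.1646, 0.0235]
tcp_rot: [0.663, 0.748, 0.001, 0.001]
contact_force: [-0.6, 0.5, 6.4]
opening: 0.345
finger_force: 52.8
```

```bash
python3 -m crank '[[[0,0,-4],0,255],[[0,0,-8],0,255],[[0,0,-12],0,255]]' | grep -E 'eef|cont|opening'; python3 -m crank '[[[0,0,-10],0,255],[[0,0,-25],0,255],[[0,0,-45],0,255],[[0,0,-65],0,255],[[0,0,-65],0,255],[[0,0,-65],0,255]]' | grep -E 'eef|cont|opening'
python3 - <<'E'
from h import *
w=snap('wrist','w16');d=snap('side','sd16'); a=cv2.resize(d['frame'][150:335,230:400],None,fx=2.2,fy=2.2); b=w['frame'][:407,100:460]; cv2.imwrite('pics/g7.png',np.hstack([a[:407],b]))
E
```

```text
eef_pos: [0.4539, 0.1643, 0.0335]
contact_force: [0.1, 0.0, -4.0]
opening: 0.342
eef_pos: [0.4551, 0.1644, 0.0994]
contact_force: [-0.4, -1.2, -3.7]
opening: 0.341
```

View pics/g7.png

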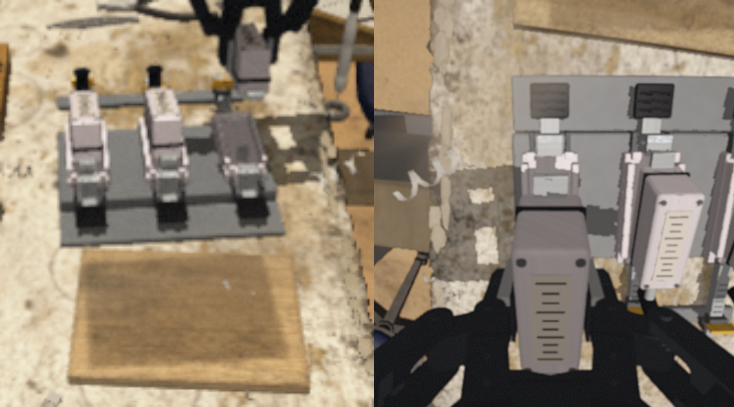

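```bash
cat > bd.py <<'E'
from h import *
def board(k='side',d=None):
  d=d or snap(k,'bd'); p,z=pts(d); hsv=cv2.cvtColor(d['frame'],cv2.COLOR_BGR2HSV).reshape(-1,3)
  m=(z>0)&(p[:,2]>.0065)&(p[:,2]<.02)&(p[:,1]>.25)&(p[:,1]<.56)&(p[:,0]>.33)&(p[:,0]<.75)&(hsv[:,1]>70)
  M=np.zeros((420,560),np.uint8); M.ravel()[m]=1
  n,l,st,_=cv2.connectedComponentsWithStats(M); i=1+st[1:,4].argmax(); q=p[l.ravel()==i]; r=cv2.minAreaRect((q[:,:2]*1000).astype(np.float32)); print(r); return np.array(r[0])/1000
if __name__=='__main__': board();
E
python3 - <<'E'
from bd import *
b=board(d=load('sd16')); t=np.r_[b,0]-.062*W; print(t); rel([t[0],t[1],.09])
E
```

```text
((509.38494873046875, 377.2586975097656), (201.31265258789062, 147.70538330078125), 0.22493532299995422)
[0.44783081 0.36983654 0.        ]
tool [204.8  18.6   7.8] yaw -0.0
```

```bash
python3 -m crank '[[[40,4,0],0,255],[[80,8,0],0,255],[[120,12,0],0,255],[[160,16,0],0,255],[[204,18,0],0,255],[[204,18,30],0,255],[[204,18,60],0,255],[[204,18,60],0,255],[[204,18,60],0,255],[[204,18,60],0,255]]' | grep -E 'eef|cont|opening'; python3 -c "
from h import *
rel([.4478,.3698,.0025])"
```

```text
eef_pos: [0.4496, 0.3694, 0.0405]
contact_force: [0.3, 0.3, -3.6]
opening: 0.343
tool [ 0.6 -1.8 38. ] yaw -0.03
```

```bash
python3 -m crank '[[[0,-1,15],0,255],[[0,-1,28],0,255],[[0,-1,36],0,255],[[0,-1,36],0,255],[[0,-1,36],0,255]]' 30| grep -E 'eef|cont|opening'; python3 -m crank '[[[0,0,3],0,255],[[0,0,6],0,255],[[0,0,8],0,255],[[0,0,8],0,255],[[0,0,8],0,255]]' 20 | grep -E 'eef|cont|opening'; python3 -c "
from h import *
w=snap('wrist','w17'); cv2.imwrite('pics/w17.png',w['frame'])
from fit import *
tops(w,.04,.09,((.38,.6),(.28,.46)))"
```

```text
eef_pos: [0.4473, 0.3688, 0.0028]
contact_force: [-0.1, -0.1, -2.6]
opening: 0.344
eef_pos: [0.448, 0.3711, -0.0005]
contact_force: [-7.3, 1.5, 15.0]
opening: 0.342
22394 [446.4 373.3] [89.2 81.2] 47.4 z 67.8 med [445.6 380.1  70.1]
```

```bash
python3 -m crank '[[[0,0,-3],0,255],[[0,0,-3],0,160],[[0,0,-3],0,150],[[0,0,-3],0,130],[[0,0,-3],0,130],[[0,0,-3],0,120],[[0,0,-3],0,120],[[0,0,-20],0,120],[[0,0,-50],0,120],[[0,0,-85],0,120]]' | grep -E 'time|eef|cont|opening';  python3 -c "
from h import *
from fit import *
from bd import *
d=snap('side','sd17');board(d=d); tops(d,.045,.07,((.38,.6),(.28,.46)))
w=snap('scene','s17'); tops(w,.045,.07,((.38,.6),(.28,.46)))"
```

```text
time: 39.2
eef_pos: [0.4463, 0.3682, 0.0795]
contact_force: [-0.0, -0.0, -0.4]
opening: 0.528
((509.3827209472656, 377.0645751953125), (201.6375274658203, 147.78073120117188), 0.3428614139556885)
609 [448.1 377.4] [31.3 80.5] 7.6 z 56.0 med [448.7 381.4  55.2]
560 [448.8 353.7] [ 31.6 119.1] 6.6 z 57.2 med [446.4 355.6  56.4]
```

```bash
python3 -c "
from h import *
rel([.5345,.1741,.0925])"
```

```text
tool [-205.6   59.2   -6.6] yaw 0.0
```

```bash
python3 -m crank '[[[-40,12,-10],0,90],[[-80,24,-10],0,90],[[-120,36,-10],0,90],[[-160,48,-10],0,90],[[-205,59,-10],0,90],[[-205,59,-10],0,90],[[-205,59,-10],0,90],[[-205,59,-10],0,90],[[-205,59,-10],0,90]]' | grep -E 'eef|cont'; python3 -c "
from h import *
rel([.5345,.1741,.023])"
```

```text
eef_pos: [0.5299, 0.1737, 0.0899]
contact_force: [0.2, -0.0, -0.9]
tool [-0.2  4.7 66.9] yaw 0.1
```

```bash
python3 -m crank '[[[0,3,20],0,90],[[0,3,40],0,90],[[0,3,55],0,90],[[0,3,66],0,90],[[0,3,66],0,90],[[0,3,66],0,90]]' | grep -E 'eef|cont'; python3 -m crank '[[[0,0,0],0,255],[[0,0,0],0,255],[[0,0,0],0,255],[[0,0,0],0,255],[[0,0,0],0,255]]' 50| grep -E 'eef|cont|opening';python3 -m crank '[[[0,0,-4],0,255],[[0,0,-8],0,255],[[0,0,-12],0,255]]' | grep -E 'eef|cont|opening'
```

```text
eef_pos: [0.5337, 0.1732, 0.0244]
contact_force: [0.5, -0.6, 0.5]
eef_pos: [0.5347, 0.173, 0.0254]
contact_force: [0.6, -0.2, 5.0]
opening: 0.342
eef_pos: [0.5325, 0.1727, 0.0353]
contact_force: [1.8, -0.3, -3.9]
opening: 0.343
```

```bash
python3 -m crank '[[[0,0,-10],0,255],[[0,0,-25],0,255],[[0,0,-45],0,255],[[0,0,-65],0,255],[[0,0,-65],0,255],[[0,0,-65],0,255]]' | grep -E 'eef|cont|opening'
python3 - <<'E'
from bd import *
b=board(); t=np.r_[b,0]; print(t); rel([t[0],t[1],.09])
E
```

```text
eef_pos: [0.5337, 0.1729, 0.102]
contact_force: [-0.4, 0.1, -3.9]
opening: 0.339
((509.2755126953125, 377.2264099121094), (201.62351989746094, 147.12208557128906), 0.13965359330177307)
[0.50927551 0.37722641 0.        ]
tool [205.8   1.1  10.8] yaw 0.0
```

```bash
python3 -m crank '[[[40,1,0],0,255],[[80,2,0],0,255],[[120,3,0],0,255],[[160,3,0],0,255],[[205,4,0],0,255],[[205,4,30],0,255],[[205,4,60],0,255],[[205,4,60],0,255],[[205,4,60],0,255],[[205,4,60],0,255]]' | grep -E 'eef|cont|opening'; python3 -c "
from h import *
rel([.512,.377,.0045])"
```

```text
eef_pos: [0.5141, 0.3771, 0.0426]
contact_force: [-0.2, 0.1, -3.8]
opening: 0.342
tool [ 0.2 -2.2 38.1] yaw -0.04
```

```bash
python3 -m crank '[[[0,-1,15],0,255],[[0,-1,28],0,255],[[0,-1,36],0,255],[[0,-1,37],0,255],[[0,-1,37],0,255]]' 30| grep -E 'eef|cont|opening'; python3 -m crank '[[[0,0,2],0,255],[[0,0,3],0,255],[[0,0,4],0,255],[[0,0,4],0,255]]' 20 | grep -E 'eef|cont|opening'
```

```text
eef_pos: [0.5118, 0.3766, 0.0037]
contact_force: [-0.7, -0.2, -3.3]
opening: 0.344
eef_pos: [0.5123, 0.3771, 0.0029]
contact_force: [-4.7, -1.6, 8.9]
opening: 0.341
```

```bash
python3 -m crank '[[[0,0,-1],0,255],[[0,0,-1],0,160],[[0,0,-1],0,150],[[0,0,-1],0,135],[[0,0,-1],0,135],[[0,0,-1],0,135],[[0,0,-1],0,135],[[0,0,-20],0,135],[[0,0,-50],0,135],[[0,0,-85],0,135]]' | grep -E 'time|eef|cont|opening';  python3 -c "
from h import *
from fit import *
from bd import *
d=snap('side','sd18');board(d=d); tops(d,.045,.07,((.38,.6),(.28,.46)))
rel([.5345+.0794,.1741+.0096,.0925])"
```

```text
time: 45.15
eef_pos: [0.5109, 0.3761, 0.0845]
contact_force: [1.2, 0.5, 0.3]
opening: 0.471
((509.3255615234375, 377.4826354980469), (201.087646484375, 146.86050415039062), 0.15793414413928986)
603 [448.  377.2] [31.9 79.3] 7.7 z 55.9 med [448.7 381.5  55.2]
597 [513.1 386.7] [29.8 81.1] 7.4 z 56.0 med [513.2 392.   55.3]
tool [-205.4   74.5    0.4] yaw 0.01
```

```bash
python3 -m crank '[[[-40,0,-10],0,90],[[-80,20,-10],0,90],[[-120,40,-10],0,90],[[-160,60,-10],0,90],[[-205,77,-10],0,90],[[-205,77,-10],0,90],[[-205,77,-10],0,90],[[-205,77,-10],0,90],[[-205,77,-10],0,90]]' | grep -E 'eef|cont'; python3 -c "
from h import *
rel([.6135,.1837,.0235])"
```

```text
eef_pos: [0.6122, 0.1838, 0.095]
contact_force: [-0.5, -0.2, 0.1]
tool [-0.3  1.4 71.5] yaw 0.11
```

```bash
python3 -m crank '[[[0,0,20],0,90],[[0,0,40],0,90],[[0,0,57],0,90],[[0,0,70],0,90],[[0,0,70],0,90],[[0,0,70],0,90]]' | grep -E 'eef|cont'; python3 -m crank '[[[0,0,0],0,255],[[0,0,0],0,255],[[0,0,0],0,255],[[0,0,0],0,255],[[0,0,0],0,255]]' 50| grep -E 'eef|cont|opening';python3 -m crank '[[[0,0,-4],0,255],[[0,0,-8],0,255],[[0,0,-12],0,255]]' | grep -E 'eef|cont|opening';python3 -m crank '[[[0,0,-10],0,255],[[0,0,-25],0,255],[[0,0,-45],0,255],[[0,0,-65],0,255],[[0,0,-65],0,255],[[0,0,-65],0,255]]' | grep -E 'eef|cont|opening'
python3 - <<'E'
from bd import *
b=board(); t=np.r_[b,0]+.064*W; print(t); rel([t[0],t[1],.09])
E
```

```text
eef_pos: [0.613, 0.1828, 0.0252]
contact_force: [-0.0, -0.1, 1.3]
eef_pos: [0.6141, 0.1826, 0.0266]
contact_force: [-0.6, 0.2, 4.8]
opening: 0.343
eef_pos: [0.612, 0.1823, 0.0362]
contact_force: [1.3, 0.5, -2.4]
opening: 0.346
eef_pos: [0.6132, 0.1825, 0.1032]
contact_force: [0.6, 0.3, -3.3]
opening: 0.344
((509.4461975097656, 377.35430908203125), (201.10903930664062, 146.77867126464844), 0.11867742985486984)
[0.57298595 0.38501589 0.        ]
tool [205.9 -14.8  11.9] yaw -0.01
```

```bash
python3 -m crank '[[[40,-3,0],0,255],[[80,-6,0],0,255],[[120,-9,0],0,255],[[160,-12,0],0,255],[[204,-13,0],0,255],[[204,-13,30],0,255],[[204,-13,60],0,255],[[204,-13,60],0,255],[[204,-13,60],0,255],[[204,-13,60],0,255]]' | grep -E 'eef|cont|opening'; python3 -c "
from h import *
rel([.575,.384,.0055])"
```

```text
eef_pos: [0.5768, 0.3835, 0.0437]
contact_force: [1.2, 0.1, -3.4]
opening: 0.344
tool [ 0.6 -1.8 38.2] yaw -0.04
```

```bash
python3 -m crank '[[[0,-1,15],0,255],[[0,-1,28],0,255],[[0,-1,36],0,255],[[0,-1,37],0,255],[[0,-1,37],0,255]]' 30| grep -E 'eef|cont|opening'; python3 -m crank '[[[0,0,2],0,255],[[0,0,3],0,255],[[0,0,4],0,255],[[0,0,4],0,255]]' 20 | grep -E 'eef|cont|opening'
```

```text
eef_pos: [0.5744, 0.3831, 0.0047]
contact_force: [0.6, 0.7, -3.7]
opening: 0.343
eef_pos: [0.5748, 0.3836, 0.0041]
contact_force: [-5.2, -1.5, 8.5]
opening: 0.345
```

```bash
python3 -m crank '[[[0,0,-1],0,255],[[0,0,-1],0,160],[[0,0,-1],0,150],[[0,0,-1],0,135],[[0,0,-1],0,135],[[0,0,-1],0,135],[[0,0,-1],0,135],[[0,0,-20],0,135],[[0,0,-50],0,135],[[0,0,-85],0,135]]' | grep -E 'time|eef|cont|opening'; python3 -m crank '[[[-40,0,-30],0,135],[[-80,0,-60],0,135],[[-120,0,-80],0,135],[[-120,0,-80],0,135],[[-120,0,-80],0,135]]' | grep -E 'time|eef|cont'; python3 -c "
from h import *
from fit import *
from bd import *
d=snap('side','sd19');board(d=d)
w=snap('wrist','w19')
for x in(d,w): tops(x,.045,.07,((.38,.64),(.28,.48)))
a=cv2.resize(d['frame'][200:360,230:400],None,fx=2.5,fy=2.5); cv2.imwrite('pics/g8.png',np.hstack([a[:400],w['frame'][:400,:380]]))"
```

```text
time: 51.05
eef_pos: [0.574, 0.383, 0.0871]
contact_force: [-0.2, 0.4, 0.9]
opening: 0.469
time: 51.55
eef_pos: [0.5899, 0.2636, 0.1686]
contact_force: [-0.3, 0.4, 0.1]
((509.47552490234375, 377.92974853515625), (147.67359924316406, 200.81539916992188), 89.73509216308594)
605 [447.9 376.5] [32.  79.7] 8.2 z 56.0 med [448.6 381.3  55.3]
595 [513.2 386.8] [29.9 80.8] 7.4 z 55.9 med [513.2 392.3  55.3]
577 [575.7 392.3] [29.9 81. ] 7.3 z 56.1 med [575.1 398.1  55.6]
3748 [510.2 382.9] [31.2 79.5] 7.1 z 56.8 med [511.3 385.   56.3]
3637 [573.1 389.1] [29.8 82.4] 7.4 z 56.7 med [572.7 391.3  56.6]
3968 [446.8 373.7] [30.8 82.2] 6.4 z 56.7 med [448.7 375.8  56. ]
335 [582.1 321.4] [17.  17.2] 52.0 z 66.5 med [582.  321.7  66.2]
365 [519.4 315.8] [17.  17.2] 50.4 z 66.5 med [519.8 316.   65.3]
429 [454.7 305.3] [17.5 17.1] 52.8 z 66.1 med [456.  306.   63.3]
```

View pics/g8.png

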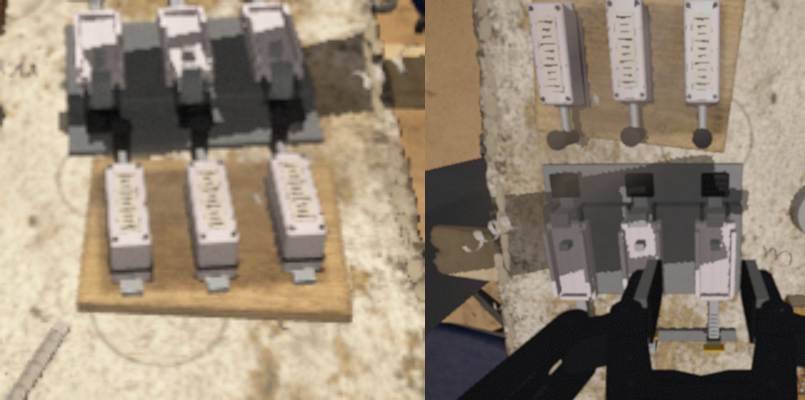

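```bash
python3 -c "
from plant import ctrl
print(ctrl.sign_off())"
```

```text
the job is handed in; nothing more can be done
None
```

All three gauges were pulled to their markers and held there for over three seconds, then unlatched and stood upright side by side on the board; the job was handed in at about 52 s, and the hand-in returned no verdict.

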